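# Tighten the centrifuge rotor with the loose T-key and put its cover on

### The arm

A 7-joint arm with a two-finger parallel gripper is mounted at the origin on the work surface. World frame = base frame: x ahead of the robot, y to its left, z up, the work surface at z = 0. Lengths are in m, angles in rad, forces in N, time in s.
With the tool pointing down it reaches from about 0.425 to 0.875 m from the base axis. Payload 4.7 kg.
Tool frame: the origin (TCP) lies at the very end of the fingers, on their centre line; the grasp point (between the pads) lies 19 mm behind it (grip_point_offset is the distance from the TCP to the grasp point, in m); x points along the fingers, z is the direction in which the jaws open and shut, and the axes are right-handed (so a half turn about x gives the same grasp; the last joint's range is limited). The gripper opens to 87 mm and grips with 3 to 60 N. Pads are 19 mm wide; open, the fingers measure 117 mm over their backs; the gripper's body (75 mm by 190 mm) begins 51 mm behind the grasp point.
Start: joints at [-1.235, 0.321, -0.07, 1.45, 0.023, 1.371, -0.057], TCP at [0.206, 0.617, 0.223] pointing down, gripper open.
Joint ranges: [-2.86, 2.86], [-0.3, 2.09], [-1.38, 1.24], [0.06, 2.45], [-1.56, 4.7], [0.09, 2.05], [-2.69, 2.69]. Speed limits (rad/s): [2.57, 2.57, 3.14, 3.14, 3.14, 3.14, 3.14].

### API

Orientations are given as a rotation vector (axis times angle).
In Python, from bench import get_state, get_image, calibration, close_job, grip_point_offset gives the robot as it stands.
- The arm moves only by the tool play_rows, never from a script. Its argument "targets" is a list of rows, each an object with "claw": the closure, from 0 (fully open) to 1 (shut); "linear": the shift along the tool's x, y, z as a fraction of full scale, a list of three; "rotation": the turn, a rotation vector about the tool's x, y, z as a fraction of full scale, a list of three. In form: [{"claw": claw, "linear": [x, y, z], "rotation": [wx, wy, wz]}, ...]. A call has 1 to 10 rows; each row shifts and turns the pose as measured when the row begins, along the tool's axes as they then stand; what a row does not reach is not made up. Full scale, the value 1, is 2.5 cm for a shift and 90 degrees for a turn. A row lasts 1/12 s, in which the tool goes at most 41.7 mm and 7.16 degrees, less where a joint would pass 70% of its speed; a pose out of reach is approached as far as the arm can. A call with a number of a shift or a turn outside -1 to 1 is refused whole. A call with a gripper value outside its range is refused whole. The fingers move at their own pace and stop on an object; "newtons" is the grip in N (left out, the last holds). Time passes only in rows, so rows that do not move let the fingers close. It gives the time, the measured TCP pose, the force and the opening at its end, in the units of the state.
- get_state(): the state, without advancing time (a new reading comes with each control period).
- get_image(name): name is "scene" or "top" or "wrist"; returns the picture (420x560x3 uint8, blue, green, red); there is no depth.
- calibration(name): a dict with "fx", "fy", "cx", "cy" (pixels), "rvec" (rotation vector, rad) and "tvec" (3), from world to camera coordinates, as OpenCV has them; the wrist camera has in their place "hand_eye" (4x4, takes a point from camera to tool coordinates, whose origin is the TCP and whose axes are the tool frame's). Camera axes: x right, y down, z forward; pixel columns grow to the right and rows downward; lengths in m; the calibration is good to about 2 mm. A picture is of the moment at which its call begins: read the wrist's pose just before it. calibration takes no time and is no camera call.
- close_job(): hands the job in, once; it reports no verdict.
The state is a dict: "time": time; "joint_positions": joint angles; "qd": joint speeds; "joint_torque": joint torques, N m; "position": TCP position; "tool_rot": TCP orientation; "ft_force": force on the tool from outside, world axes, zero at the start; "torque": the same for the moment, N m; "grip_width": opening from 0.0 (shut) to 1.0 (fully open).
Only numpy, scipy, OpenCV 4.12 (cv2) and the standard library are available. Lean on these libraries where they do the work, as an engineer would, in place of code of your own. Each camera call takes 0.05 s, during which the arm holds its last target. There are 200 camera calls.

### The job

The rotor in the open benchtop centrifuge is only finger tight. Take the red T-handled rotor key from its blue stand, feel its socket fully home over the hex nut down inside the rotor's hub, and turn the nut clockwise until it stops. Then stand the key back in the blue stand and put the rotor cover squarely on the rotor, fully down, without disturbing the other things on the bench.

Things in the scene. Friction and masses are not known exactly. Their poses are not given: they have to be found in the camera images.
- key_bar (a point): Centre of the red cross bar of the upright T-handled rotor key, on the key's axis. Bar 100 mm long (along this point's x), 18 mm wide, 22 mm high. The key, 0.28 kg, is 123 mm tall; this point is 112 mm above its socket's open lower end. Shank 14 mm in diameter; steel socket 43 mm in outer diameter (45 over its corners), 34 mm long. z points up along the key.
- key_socket (a point): Centre of the open lower end of the key's socket. The hex recess, 33.4 mm across flats and 30 mm deep, leaves 0.7 mm of room all round and 4.6 degrees of play either way on the nut. Flats face along this point's x and every 60 degrees from it.
- nut_seat (a point): Centre of the floor of the hub's well, on the spindle axis: the socket's lower end stands here when the key is fully home. Fixed to the centrifuge, z up. On it stands the greased brass nut: hex 32 mm across flats, 14 mm high, its top 3.5 mm chamfered, with a round dome above, up to 28 mm. If the flats do not match, the key rests 11 to 13 mm above home on the chamfer; turned to match, it drops.
- rotor_nut (a joint): Turn of the hex nut in rad, growing clockwise seen from above: 2.0 is tight, at a hard stop. It starts 1.0 to 1.9 rad short of that, turns against 0.35 N m of friction and stays where it is left. How the hex's flats lie is not given: find by feel, turning the key a little at a time (it repeats every 60 degrees). The rotor is locked and does not turn.
- hub (a point): Centre of the upper rim of the rotor's hub, on the spindle axis, 34 mm above the well's floor. Well 51 mm in inner diameter, hub 60 mm outside. The chamber around is 184 mm in diameter; the white deck around it is 19 mm above this point. The open hood stands 130 mm from the axis on this point's +x side, rising 200 mm above the deck and leaning away; the console is on the -x side.
- rotor_rim (a point): Centre of the plane of the rotor's upper rim (132 mm in outer diameter), 15 mm below the deck, 4 mm above the hub. The cover's plate rests on this rim, its skirt around it.
- stand_mouth (a point): Centre of the mouth of the blue key stand, 45 mm above the bench, z up. Fixed block 85 x 85 x 45 mm; round bore 50 mm in diameter with a chamfered mouth, its floor 37 mm below the mouth. The key stands in it on its socket's lower end.
- cover_knob (a point): Point on the axis of the aluminium rotor cover, in its black knob (34 mm in diameter, from 18 mm below to 17 mm above this point), z up. Flat lid 146 mm in diameter, 0.18 kg, standing on its skirt on the bench: plate underside 22 mm below this point, skirt 10 mm deeper, 139 mm in inner diameter. On the rotor this point is 22 mm above the rim's plane.
- reagent_bottle: Glass reagent bottle with orange cap, 70 mm in diameter, 150 mm tall; origin at the centre of its base. Not to be disturbed.
- chip_jar: Jar of wood chips with white lid, 90 mm in diameter, 110 mm tall; origin at the centre of its base. Not to be disturbed.
- tube_rack: White rack with blue-capped tubes, 75 x 150 mm, 101 mm tall; origin at the centre of its base. Not to be disturbed.
- tip_box: Purple pipette tip box, 122 x 87 mm, 62 mm tall; origin at the centre of its base. Not to be disturbed.
Mind the look-alikes: they are no part of the job. What is meant by the part that bears key_bar is not orange or pink, and is the larger of those in its own colour.

How it is judged:
On the way, in this order (a step that is already met when the one before it is completed fails the run):
1. the key's socket is fully home over the nut (horizontal distance between key_socket and nut_seat below 0.004 m and z of key_socket in the frame of nut_seat below 0.005 m and angle between key_bar's own z axis and vertical below 0.12 rad), for 0.1 s.
2. the nut is turned to its stop with the key on it (value of joint rotor_nut above 1.93 rad and horizontal distance between key_socket and nut_seat below 0.005 m and z of key_socket in the frame of nut_seat below 0.01 m), for 0.1 s.
3. the key stands in the blue stand again (horizontal distance between key_socket and stand_mouth below 0.008 m and z of key_socket in the frame of stand_mouth below -0.03 m and angle between key_bar's own z axis and vertical below 0.15 rad), for 0.1 s.
At the end, for the whole second after the job is handed in: Nut at 1.90 rad or more; key upright in the blue stand (socket within 8 mm of the bore's axis and 30 mm or more below its mouth, tilt under 0.15 rad); cover on the rotor within 6 mm of its axis, its plate within 3 mm of the rim, tilt under 0.04 rad; all this holds for the last second (all of step 3 and value of joint rotor_nut above 1.9 rad and horizontal distance between cover_knob and rotor_rim below 0.006 m and z of cover_knob in the frame of rotor_rim below 0.025 m and angle between cover_knob's own z axis and vertical below 0.04 rad); the robot touches nothing.
It fails at once if a bystander (bottle, jar, tube rack or tip box) is moved by more than 20 mm (distance of any of reagent_bottle, chip_jar, tube_rack, tip_box from where it was at the start of the episode above 0.02 m).
It also fails if it takes over 67 s, if anything falls off the work surface, if the arm or the gripper's body presses on something with over 40 N, if the wrist force passes 120 N, or if a joint passes its speed limit or range.

## Working session

There is one attempt and no reset: what is moved stays moved. The work goes in short steps, Python scripts to look and compute and a tool call to move; the robot and the scene stay as the last step left them, time stands still between calls to the robot, and variables do not carry over. Pictures are saved under pics/ and viewed, about 8 in all and at most 12, crops included, and the job is handed in when it is done.

Besides the shell and the picture viewer there is one more tool, called after ">>>" as a command line: name --argument value ..., lists and objects as JSON in quotes. play_rows: Moves the arm, as the interface text tells. Shift numbers are shares of 2.5 cm and turn numbers shares of 90 degrees, none past 1 either way. Its arguments: {"type":"object","properties":{"targets":{"type":"array"},"newtons":{"type":"number"}},"required":["targets"]}

```bash
mkdir -p pics; ls; cat > h.py <<'E'
import numpy as np, cv2
from bench import *
from scipy.spatial.transform import Rotation as R
def cam(name,st=None):
    c=calibration(name); K=np.array([[c['fx'],0,c['cx']],[0,c['fy'],c['cy']],[0,0,1.]])
    if 'hand_eye' in c:
        st=st or get_state(); T=np.eye(4); T[:3,:3]=R.from_rotvec(st['tool_rot']).as_matrix(); T[:3,3]=st['position']
        W=T@np.array(c['hand_eye']); Rc=W[:3,:3].T; t=-Rc@W[:3,3]
    else:
        Rc=R.from_rotvec(np.ravel(c['rvec'])).as_matrix(); t=np.ravel(c['tvec'])
    return K,Rc,t
def ray(C,u,v,z):
    K,Rc,t=C; o=-Rc.T@t; d=Rc.T@np.linalg.solve(K,[u,v,1.]); return o+d*(z-o[2])/d[2]
def proj(C,p):
    K,Rc,t=C; q=K@(Rc@np.asarray(p)+t); return q[:2]/q[2]
E
python3 - <<'E'
from h import *
s=get_state(); print(s)
for n in ['scene','top','wrist']:
    C=cam(n,s); im=get_image(n); cv2.imwrite(f'pics/{n}0.png',im); print(n,C[0][0,0],-C[1].T@C[2],C[1].round(2).tolist())
a=cv2.imread('pics/scene0.png');b=cv2.imread('pics/top0.png')
E
```

```text
pics
{'time': 0.0, 'joint_positions': array([-1.23487123,  0.32186664, -0.07010961,  1.45166883,  0.02264727,
        1.37076633, -0.05690184]), 'qd': array([ 0.00185313,  0.00071641, -0.00083833, -0.00081472,  0.00153226,
       -0.00139603,  0.00013519]), 'joint_torque': array([-4.84288521e-04, -4.91303623e+01, -4.04192191e-01, -3.12518585e+01,
       -6.37948955e-02,  4.42772184e-02,  1.90693208e-04]), 'position': array([0.2054711 , 0.61609923, 0.22143646]), 'tool_rot': array([-0.97021315,  1.34592694,  0.96817483]), 'ft_force': array([0.14693357, 0.45129709, 0.00887931]), 'torque': array([ 0.05709765,  0.03150042, -0.00230602]), 'grip_width': 0.9974138141636836}
scene 474.9191078897891 [ 0.98017865 -0.9585559   0.94309404] [[0.86, 0.52, 0.0], [0.34, -0.57, -0.75], [-0.38, 0.64, -0.67]]
top 389.3485116824245 [ 0.40611171 -0.20058535  1.16619196] [[0.01, -1.0, -0.01], [-1.0, -0.01, -0.09], [0.09, 0.01, -1.0]]
wrist 368.19570812987644 [0.12704096 0.64294547 0.38320506] [[0.32, 0.95, -0.0], [0.91, -0.3, 0.3], [0.28, -0.09, -0.96]]
```

View pics/scene0.png

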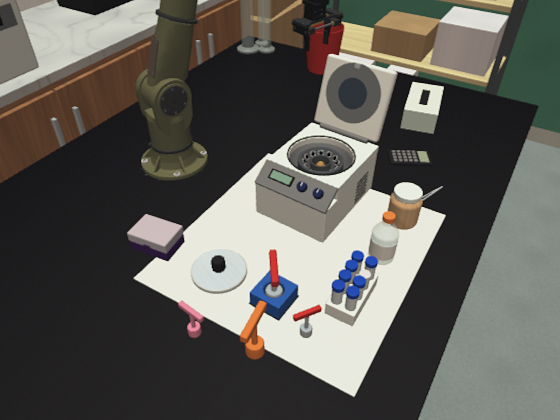

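View pics/top0.png

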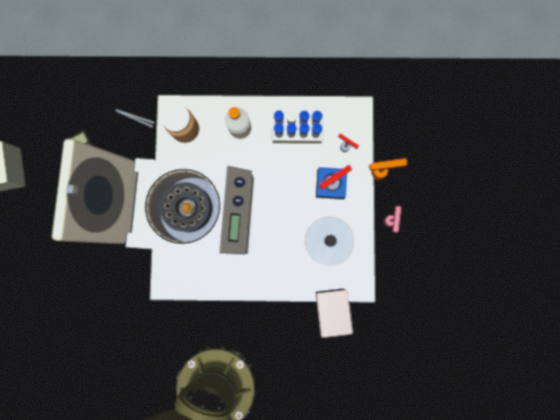

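Candidates for the key in scene.png: the red one in the blue stand (274,270), a small red one (308,313), an orange one (255,330) and a pink one (192,318). I choose the large red one in the blue stand and check it in a crop.

```bash
python3 - <<'E'
from h import *
s=cv2.imread('pics/scene0.png');t=cv2.imread('pics/top0.png')
f=lambda im,x,y,w,h:cv2.resize(im[y:y+h,x:x+w],(400,300),interpolation=cv2.INTER_CUBIC)
o=np.vstack([np.hstack([f(s,230,240,100,75),f(s,255,115,140,105)]),np.hstack([f(t,290,150,80,60),f(t,126,158,128,96)])])
cv2.imwrite('pics/c0.png',o)
def seg(im,lo,hi,box):
    x,y,w,h=box; m=cv2.inRange(cv2.cvtColor(im[y:y+h,x:x+w],cv2.COLOR_BGR2HSV),lo,hi)
    n,l,st,c=cv2.connectedComponentsWithStats(m); i=1+np.argmax(st[1:,4]); 
    pts=np.argwhere(l==i)[:,::-1].astype(np.float32); r=cv2.minAreaRect(pts)
    return c[i]+[x,y],st[i,4],(r[0][0]+x,r[0][1]+y),r[1],r[2],cv2.boxPoints(r)+[x,y]
for n,im,b in [('top',t,(315,160,40,35)),('scene',s,(260,240,30,50))]:
    C=cam(n); q=seg(im,(0,150,90),(6,255,255),b); print(n,q[0],q[1],q[3]); print([ray(C,*p,.131)[:2].round(4).tolist() for p in q[5]]); print(ray(C,*q[0],.128), 'rect',ray(C,*q[2],.128))
    b2={'top':(310,160,45,45),'scene':(245,265,60,55)}[n]
    q=seg(im,(100,120,60),(125,255,255),b2);print('blue',[ray(C,*p,.045)[:2].round(4).tolist() for p in q[5]],ray(C,*q[2],.045))
    b3={'top':(318,230,25,22),'scene':(205,250,28,25)}[n]
    q=seg(im,(0,0,0),(180,255,70),b3);print('knob',q[0],q[1],ray(C,*q[0],.04))
E
```

```text
top [335.73103448 176.53793103] 145 (4.992299556732178, 33.55936050415039)
[[0.5775, -0.2927], [0.6289, -0.3679], [0.6176, -0.3753], [0.5663, -0.3001]]
[ 0.59788348 -0.33409918  0.128     ] rect [ 0.59809384 -0.33430622  0.128     ]
blue [[0.638, -0.2902], [0.6387, -0.3719], [0.5534, -0.3715], [0.5527, -0.2904]] [ 0.59553904 -0.3309829   0.045     ]
knob [329.89655172 240.4137931 ] 58 [ 0.42753611 -0.32816635  0.04      ]
scene [273.56198347 268.01239669] 242 (36.35414123535156, 6.672595977783203)
[[0.5646, -0.302], [0.5772, -0.2925], [0.6391, -0.3831], [0.6274, -0.3919]]
[ 0.60192409 -0.34194989  0.128     ] rect [ 0.60185769 -0.34179015  0.128     ]
blue [[0.5589, -0.3992], [0.5411, -0.2873], [0.6521, -0.298], [0.6622, -0.4048]] [ 0.6048944  -0.34922981  0.045     ]
knob [217.90555556 263.55555556] 180 [ 0.43179629 -0.33574991  0.04      ]
```

View pics/c0.png

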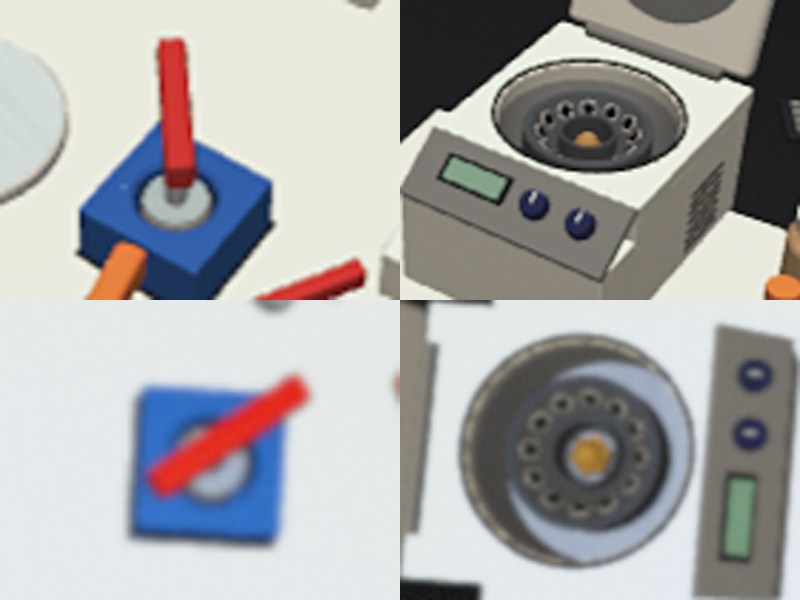

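The crop confirms it: the large red bar is on the key standing in the blue stand. The hub (brass dome) is at about (186,207) in top and (321,155) in scene. Next I triangulate the hub and work out the first move.

```bash
cat >> h.py <<'E'
def tri(pt,ps):
    A=[];b=[]
    for n,(u,v) in (('top',pt),('scene',ps)):
        K,Rc,t=cam(n);o=-Rc.T@t;d=Rc.T@np.linalg.solve(K,[u,v,1.]);d/=np.linalg.norm(d);P=np.eye(3)-np.outer(d,d);A.append(P);b.append(P@o)
    return np.linalg.lstsq(np.vstack(A),np.hstack(b),rcond=None)[0], np.hstack(b)
def go(p,yaw=None,tilt=True):
    """tool units to reach TCP p, tool pointing down, tool z (jaw) axis at yaw (mod pi)"""
    s=get_state();M=R.from_rotvec(s['tool_rot']).as_matrix()
    zy=np.arctan2(M[1,2],M[0,2])
    if yaw is None: yaw=zy
    else: yaw=zy+(yaw-zy+np.pi/2)%np.pi-np.pi/2
    x=np.array([0,0,-1.]);z=np.array([np.cos(yaw),np.sin(yaw),0]);G=np.c_[x,np.cross(z,x),z]
    w=R.from_matrix(M.T@G).as_rotvec()
    print('t',round(s['time'],2),'pos',s['position'].round(4),'jawyaw',np.degrees(zy).round(1),'q',s['joint_positions'].round(2),'F',s['ft_force'].round(1),'w',round(s['grip_width'],3))
    d=M.T@(np.asarray(p)-s['position'])/.025
    print(' shift units',d.round(2),'rot units',(w/(np.pi/2)).round(3),'deg',np.degrees(w).round(1))
E
python3 - <<'E'
from h import *
for a,b in [((182.3,206.3),(321.2,155.2)),((186,208),(320.7,163.5))]:
    X,_=tri(a,b);print(X,proj(cam('top'),X),proj(cam('scene'),X))
T=cam('top')
for u,v in [(55,240),(130,243),(135,155),(72,142)]: print(ray(T,u,v,.2)[:2].round(3),ray(T,u,v,.4)[:2].round(3))
b,t=(336,177),(273.6,268); X,_=tri(b,t);print('bar',X)
X,_=tri((329.9,240.4),(217.9,263.5));print('knob',X)
M=R.from_rotvec(get_state()['tool_rot']).as_matrix();print(M.round(3))
go([.3,.35,.48]); go([.45,0.,.48]);go([.598,-.334,.2],np.radians(-55.6+90))
E
```

```text
[0.51057182 0.06939878 0.16075028] [182.1658513  206.10600236] [320.99167009 155.2458182 ]
[0.51022498 0.06786503 0.13207645] [185.56961071 207.37358828] [320.01704737 163.64349259]
[0.419 0.373] [0.416 0.254]
[0.413 0.185] [0.412 0.106]
[0.636 0.183] [0.588 0.103]
[0.668 0.345] [0.614 0.232]
bar [ 0.59817348 -0.33581843  0.11993023]
knob [ 0.42720758 -0.3295259   0.03174772]
[[-0.    -0.949  0.316]
 [-0.001  0.316  0.949]
 [-1.    -0.    -0.001]]
t 0.15 pos [0.2055 0.6162 0.2217] jawyaw 71.6 q [-1.23  0.32 -0.07  1.45  0.02  1.37 -0.06] F [-0.2 -0.1  0.5] w 0.997
 shift units [-10.32  -6.96  -8.92] rot units [ 0.    -0.001  0.   ] deg [ 0.  -0.1  0. ]
t 0.15 pos [0.2055 0.6162 0.2217] jawyaw 71.6 q [-1.23  0.32 -0.07  1.45  0.02  1.37 -0.06] F [-0.2 -0.1  0.5] w 0.997
 shift units [-10.3  -17.07 -20.31] rot units [ 0.    -0.001  0.   ] deg [ 0.  -0.1  0. ]
t 0.15 pos [0.2055 0.6162 0.2217] jawyaw 71.6 q [-1.23  0.32 -0.07  1.45  0.02  1.37 -0.06] F [-0.2 -0.1  0.5] w 0.997
 shift units [  0.92 -26.91 -31.09] rot units [ 0.413 -0.001  0.   ] deg [37.2 -0.1  0. ]
```

>>> play_rows --targets '[{"claw": 0, "linear": [-1, -0.75, -0.9], "rotation": [0, 0, 0]}, {"claw": 0, "linear": [-1, -0.75, -0.9], "rotation": [0, 0, 0]}, {"claw": 0, "linear": [-1, -0.75, -0.9], "rotation": [0, 0, 0]}, {"claw": 0, "linear": [-1, -0.75, -0.9], "rotation": [0, 0, 0]}, {"claw": 0, "linear": [-1, -0.75, -0.9], "rotation": [0, 0, 0]}, {"claw": 0, "linear": [-1, -0.75, -0.9], "rotation": [0, 0, 0]}, {"claw": 0, "linear": [-1, -0.75, -0.9], "rotation": [0, 0, 0]}, {"claw": 0, "linear": [-1, -0.75, -0.9], "rotation": [0, 0, 0]}, {"claw": 0, "linear": [-0.8, -0.75, -0.9], "rotation": [0, 0, 0]}, {"claw": 0, "linear": [-0.5, -1, -1], "rotation": [0, 0, 0]}]'

```text
time: 0.98
position: [0.3159, 0.3325, 0.455]
tool_rot: [-0.99, 1.359, 0.977]
ft_force: [0.6, 0.1, -0.1]
grip_width: 1.0
```

>>> play_rows --targets '[{"claw": 0, "linear": [0, -1, -1], "rotation": [0, 0, 0]}, {"claw": 0, "linear": [0, -1, -1], "rotation": [0, 0, 0]}, {"claw": 0, "linear": [0, -1, -1], "rotation": [0, 0, 0]}, {"claw": 0, "linear": [0, -1, -1], "rotation": [0, 0, 0]}, {"claw": 0, "linear": [0, -1, -1], "rotation": [0, 0, 0]}, {"claw": 0, "linear": [0, -1, -1], "rotation": [0, 0, 0]}, {"claw": 0, "linear": [0, -1, -1], "rotation": [0, 0, 0]}, {"claw": 0, "linear": [0, -1, -1], "rotation": [0, 0, 0]}, {"claw": 0, "linear": [0, -1, -1], "rotation": [0, 0, 0]}, {"claw": 0, "linear": [0, -1, -1], "rotation": [0, 0, 0]}]'

```text
time: 1.82
position: [0.4838, 0.0016, 0.4626]
tool_rot: [-0.987, 1.345, 0.981]
ft_force: [1.3, 0.5, -0.9]
grip_width: 0.998
```

```bash
python3 -c "
from h import *
go([.598,-.335,.24],np.radians(34.4))"
```

```text
t 1.82 pos [0.4838 0.0016 0.4626] jawyaw 72.6 q [-0.69 -0.07  0.59  1.4   0.04  1.8   1.18] F [ 1.3  0.5 -0.9] w 0.998
 shift units [  8.99  -8.39 -11.41] rot units [ 0.425 -0.005  0.001] deg [38.2 -0.5  0.1]
```

>>> play_rows --targets '[{"claw": 0, "linear": [0, -0.9, -1], "rotation": [0.07, 0, 0]}, {"claw": 0, "linear": [0, -0.8, -1], "rotation": [0.07, 0, 0]}, {"claw": 0, "linear": [0, -0.7, -1], "rotation": [0.07, 0, 0]}, {"claw": 0, "linear": [0, -0.5, -1], "rotation": [0.07, 0, 0]}, {"claw": 0, "linear": [0.5, -0.3, -1], "rotation": [0.07, 0, 0]}, {"claw": 0, "linear": [0.9, -0.2, -1], "rotation": [0.07, 0, 0]}, {"claw": 0, "linear": [1, -0.1, -1], "rotation": [0, 0, 0]}, {"claw": 0, "linear": [1, 0, -1], "rotation": [0, 0, 0]}, {"claw": 0, "linear": [1, 0, -1], "rotation": [0, 0, 0]}, {"claw": 0, "linear": [1, 0, -1], "rotation": [0, 0, 0]}]'

```text
time: 2.65
position: [0.3931, -0.2362, 0.325]
tool_rot: [-0.456, 1.53, 0.428]
ft_force: [-0.1, -1.8, -0.1]
grip_width: 0.998
```

```bash
python3 -c "
from h import *
go([.598,-.335,.24],np.radians(34.4))"
```

```text
t 2.65 pos [ 0.3931 -0.2362  0.325 ] jawyaw 32.3 q [-0.45 -0.24  0.78  1.76  0.18  1.55  0.88] F [-0.1 -1.8 -0.1] w 0.998
 shift units [ 3.48 -7.67  4.85] rot units [-0.023 -0.006  0.01 ] deg [-2.1 -0.5  0.9]
```

>>> play_rows --targets '[{"claw": 0, "linear": [0.4, -1, 0.63], "rotation": [-0.01, 0, 0]}, {"claw": 0, "linear": [0.4, -1, 0.63], "rotation": [-0.01, 0, 0]}, {"claw": 0, "linear": [0.4, -1, 0.63], "rotation": [0, 0, 0]}, {"claw": 0, "linear": [0.4, -1, 0.63], "rotation": [0, 0, 0]}, {"claw": 0, "linear": [0.4, -1, 0.63], "rotation": [0, 0, 0]}, {"claw": 0, "linear": [0.4, -1, 0.63], "rotation": [0, 0, 0]}, {"claw": 0, "linear": [0.4, -1, 0.63], "rotation": [0, 0, 0]}, {"claw": 0, "linear": [0.4, -0.8, 0.6], "rotation": [0, 0, 0]}, {"claw": 0, "linear": [0, 0, 0], "rotation": [0, 0, 0]}]'

```text
time: 3.4
position: [0.599, -0.3331, 0.2301]
tool_rot: [-0.455, 1.514, 0.474]
ft_force: [-0.9, 2.0, -1.0]
grip_width: 1.003
```

```bash
python3 - <<'E'
from h import *
s=get_state(); im=get_image('wrist'); cv2.imwrite('pics/w1.png',im)
C=cam('wrist',s); print(proj(C,[.598,-.335,.131]), -C[1].T@C[2])
x,y=np.clip(proj(C,[.598,-.335,.131]).astype(int),0,600)
m=cv2.inRange(cv2.cvtColor(im,cv2.COLOR_BGR2HSV),(0,150,90),(6,255,255))
n,l,st,c=cv2.connectedComponentsWithStats(m)
for i in range(1,n):
    if st[i,4]>200:
        r=cv2.minAreaRect(np.argwhere(l==i)[:,::-1].astype(np.float32)); q=cv2.boxPoints(r)
        print(st[i],c[i],[ray(C,*p,.131)[:2].round(4).tolist() for p in q],ray(C,*r[0],.131))
go([.598,-.335,.2],np.radians(34.4))
E
```

```text
[276.18152119 213.32220859] [ 0.55207135 -0.26664489  0.39265886]
[ 265  139   23  127 2731] [276.63163676 200.89710729] [[0.561, -0.294], [0.5738, -0.2853], [0.6285, -0.3653], [0.6143, -0.3748]] [ 0.59300019 -0.32780574  0.131     ]
[317 279  52  24 566] [344.45936396 292.30388693] [[0.6632, -0.3759], [0.6878, -0.3392], [0.6964, -0.3451], [0.6717, -0.3822]] [ 0.67984487 -0.36046351  0.131     ]
t 3.45 pos [ 0.5971 -0.3332  0.2313] jawyaw 34.0 q [-0.15  0.52  0.93  1.37 -0.43  1.46  1.35] F [ 0.3  1.8 -1. ] w 1.0
 shift units [ 1.25 -0.09 -0.02] rot units [-0.005  0.006 -0.006] deg [-0.4  0.5 -0.6]
```

View pics/w1.png

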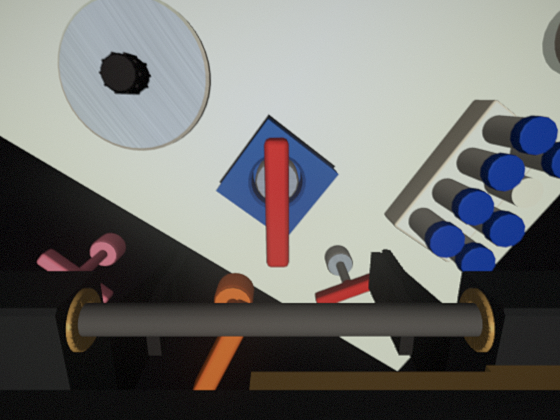

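```bash
cat >> h.py <<'E'
def barw(zt=.131,n=3,red=True):
    out=[]
    for k in range(n):
        s=get_state(); im=get_image('wrist'); C=cam('wrist',s)
        m=cv2.inRange(cv2.cvtColor(im,cv2.COLOR_BGR2HSV),(0,130,70),(7,255,255))
        N,l,st,c=cv2.connectedComponentsWithStats(m); i=1+np.argmax(st[1:,4])
        q=cv2.boxPoints(cv2.minAreaRect(np.argwhere(l==i)[:,::-1].astype(np.float32)))
        q=sorted([ray(C,*p,zt)[:2] for p in q],key=lambda p:p[1]); a,b=(q[0]+q[1])/2,(q[2]+q[3])/2
        d=a-b; print('bar c',((a+b)/2).round(4),'len',np.linalg.norm(d).round(4),'yaw',np.degrees(np.arctan2(d[1],d[0])).round(1),'tcp',s['position'].round(4),'tr',s['tool_rot'].round(3)); out.append((a+b)/2)
    return np.mean(out,0)
E
python3 -c "
from h import *
print(barw())
im=get_image('wrist');s=get_state();C=cam('wrist',s)
m=cv2.inRange(cv2.cvtColor(im,cv2.COLOR_BGR2HSV),(100,150,60),(125,255,255))[100:250,200:350]
cnt=max(cv2.findContours(m,cv2.RETR_EXTERNAL,cv2.CHAIN_APPROX_NONE)[0],key=cv2.contourArea)+[200,100]
r=cv2.minAreaRect(cnt.astype(np.float32)); print([ray(C,*p,.045)[:2].round(4) for p in cv2.boxPoints(r)],ray(C,*r[0],.045))
go([.597,-.333,.2],np.radians(34.2))"
```

```text
bar c [ 0.5945 -0.3299] len 0.0974 yaw -56.0 tcp [ 0.5971 -0.3332  0.2313] tr [-0.454  1.515  0.474]
bar c [ 0.595  -0.3301] len 0.0982 yaw -56.0 tcp [ 0.5958 -0.3338  0.2332] tr [-0.454  1.514  0.472]
bar c [ 0.5952 -0.3301] len 0.0979 yaw -56.0 tcp [ 0.5952 -0.3342  0.2348] tr [-0.453  1.512  0.471]
[ 0.59491021 -0.33001032]
[array([ 0.5522, -0.3699]), array([ 0.5562, -0.2855]), array([ 0.6402, -0.2871]), array([ 0.6409, -0.3755])] [ 0.59645379 -0.32831271  0.045     ]
t 3.65 pos [ 0.5951 -0.3343  0.2366] jawyaw 33.8 q [-0.15  0.51  0.93  1.37 -0.42  1.46  1.35] F [ 0.2 -0.7  0.5] w 0.998
 shift units [ 1.46 -0.01  0.07] rot units [-0.004  0.009 -0.004] deg [-0.4  0.8 -0.3]
```

>>> play_rows --targets '[{"claw": 0, "linear": [1, 0, 0], "rotation": [0, 0.009, -0.004]}, {"claw": 0, "linear": [1, 0, 0], "rotation": [0, 0, 0]}, {"claw": 0, "linear": [1, 0, 0], "rotation": [0, 0, 0]}, {"claw": 0, "linear": [1, 0, 0], "rotation": [0, 0, 0]}, {"claw": 0, "linear": [0.8, 0, 0], "rotation": [0, 0, 0]}, {"claw": 0, "linear": [0, 0, 0], "rotation": [0, 0, 0]}]'

```text
time: 4.15
position: [0.5953, -0.3342, 0.1261]
tool_rot: [-0.465, 1.501, 0.454]
ft_force: [-1.2, 0.3, 0.1]
grip_width: 1.0
```

```bash
python3 -c "
from h import *
go([.5965,-.3325,.101],np.radians(34.2))"
```

```text
t 4.15 pos [ 0.5953 -0.3342  0.1261] jawyaw 33.7 q [-0.16  0.57  0.9   1.53 -0.47  1.25  1.39] F [-1.2  0.3  0.1] w 1.0
 shift units [1.01 0.04 0.06] rot units [-0.005  0.011  0.008] deg [-0.5  1.   0.7]
```

>>> play_rows --targets '[{"claw": 0, "linear": [0.7, 0.05, 0.05], "rotation": [-0.005, 0.012, 0.01]}, {"claw": 0, "linear": [0.4, 0, 0], "rotation": [0, 0, 0]}, {"claw": 0, "linear": [0, 0, 0], "rotation": [0, 0, 0]}]'

```text
time: 4.4
position: [0.5962, -0.3325, 0.1041]
tool_rot: [-0.466, 1.515, 0.467]
ft_force: [-0.3, 0.2, -0.1]
grip_width: 1.0
```

```bash
python3 -c "
from h import *
go([.5965,-.3325,.101],np.radians(34.2))"
```

```text
t 4.4 pos [ 0.5962 -0.3325  0.1041] jawyaw 34.2 q [-0.15  0.6   0.88  1.53 -0.48  1.24  1.4 ] F [-0.3  0.2 -0.1] w 1.0
 shift units [ 0.13 -0.01  0.01] rot units [-0.001  0.003  0.   ] deg [-0.   0.3  0. ]
```

>>> play_rows --targets '[{"claw": 1, "linear": [0.1, 0, 0], "rotation": [0, 0, 0]}, {"claw": 1, "linear": [0, 0, 0], "rotation": [0, 0, 0]}, {"claw": 1, "linear": [0, 0, 0], "rotation": [0, 0, 0]}, {"claw": 1, "linear": [0, 0, 0], "rotation": [0, 0, 0]}, {"claw": 1, "linear": [0, 0, 0], "rotation": [0, 0, 0]}, {"claw": 1, "linear": [0, 0, 0], "rotation": [0, 0, 0]}]' --newtons 45

```text
time: 4.9
position: [0.5979, -0.3345, 0.1092]
tool_rot: [-0.469, 1.506, 0.461]
ft_force: [-0.2, 0.6, -0.8]
grip_width: 0.633
```

```bash
python3 -c "
from h import *
go([.5965,-.3325,.101],np.radians(34.2))"
```

```text
t 4.9 pos [ 0.5979 -0.3345  0.1092] jawyaw 34.1 q [-0.15  0.59  0.88  1.53 -0.48  1.23  1.4 ] F [-0.2  0.6 -0.8] w 0.633
 shift units [ 0.33  0.1  -0.01] rot units [-0.001  0.007  0.006] deg [-0.1  0.7  0.5]
```

>>> play_rows --targets '[{"claw": 1, "linear": [0.3, 0.08, 0], "rotation": [0, 0.007, 0.006]}, {"claw": 1, "linear": [0.1, 0, 0], "rotation": [0, 0, 0]}, {"claw": 1, "linear": [0.05, 0, 0], "rotation": [0, 0, 0]}, {"claw": 1, "linear": [0.05, 0, 0], "rotation": [0, 0, 0]}, {"claw": 1, "linear": [0.05, 0, 0], "rotation": [0, 0, 0]}, {"claw": 1, "linear": [0.05, 0, 0], "rotation": [0, 0, 0]}, {"claw": 1, "linear": [0, 0, 0], "rotation": [0, 0, 0]}]'

```text
time: 5.48
position: [0.5974, -0.3328, 0.0933]
tool_rot: [-0.466, 1.521, 0.467]
ft_force: [-0.0, 0.6, 0.0]
grip_width: 0.2
```

```bash
python3 -c "
from h import *
go([.5965,-.3325,.101],np.radians(34.2))"
```

```text
t 5.48 pos [ 0.5974 -0.3328  0.0933] jawyaw 34.1 q [-0.14  0.62  0.87  1.53 -0.49  1.23  1.4 ] F [-0.   0.6  0. ] w 0.2
 shift units [-0.31  0.03 -0.02] rot units [-0.001 -0.    -0.001] deg [-0.1 -0.  -0.1]
```

>>> play_rows --targets '[{"claw": 1, "linear": [-0.5, 0, 0], "rotation": [0, 0, 0]}, {"claw": 1, "linear": [-0.8, 0, 0], "rotation": [0, 0, 0]}, {"claw": 1, "linear": [-1, 0, 0], "rotation": [0, 0, 0]}, {"claw": 1, "linear": [-1, 0, 0], "rotation": [0, 0, 0]}, {"claw": 1, "linear": [-1, 0, 0], "rotation": [0, 0, 0]}, {"claw": 1, "linear": [-1, 0, 0], "rotation": [0, 0, 0]}, {"claw": 1, "linear": [-1, 0, 0], "rotation": [0, 0, 0]}, {"claw": 1, "linear": [-1, 0, 0], "rotation": [0, 0, 0]}, {"claw": 1, "linear": [-1, 0, 0], "rotation": [0, 0, 0]}, {"claw": 1, "linear": [-0.2, 0, 0], "rotation": [0, 0, 0]}]'

```text
time: 6.32
position: [0.5938, -0.3313, 0.3137]
tool_rot: [-0.459, 1.53, 0.47]
ft_force: [0.2, -0.2, -1.6]
grip_width: 0.201
```

```bash
python3 -c "
from h import *
go([.51,.068,.3],np.radians(90))
s=get_state();print((np.array([.51,.068])-s['position'][:2]))
cv2.imwrite('pics/w2.png',get_image('wrist'))"
```

```text
t 6.32 pos [ 0.5938 -0.3313  0.3137] jawyaw 33.9 q [-0.15  0.5   0.95  1.23 -0.4   1.62  1.32] F [ 0.2 -0.2 -1.6] w 0.201
 shift units [ 0.65 15.12  6.14] rot units [-0.623 -0.001 -0.008] deg [-56.1  -0.1  -0.7]
[-0.083818    0.39929757]
```

View pics/w2.png

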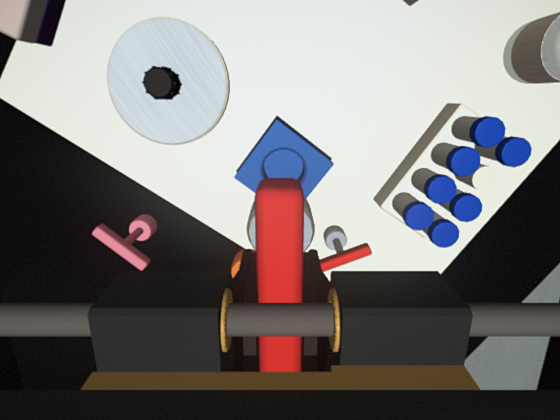

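```bash
python3 - <<'E'
from h import *
c=calibration('wrist');H=np.array(c['hand_eye']);print(H.round(3))
K=cam('wrist')[0]
def pj(p): q=K@(np.linalg.inv(H)@np.r_[p,1])[:3]; return (q[:2]/q[2]).round(1)
im=cv2.imread('pics/w2.png');m=cv2.inRange(cv2.cvtColor(im,cv2.COLOR_BGR2HSV),(0,130,60),(7,255,255))
for r in range(172,200,2): print(r,np.where(m[r,230:330])[0][[0,-1]]+230 if m[r,230:330].any() else None, im[r,280].tolist(), end=' | ')
for s in (1,-1):
  for a in (-.004,0,.004):
    print(s,a,'top edge',pj([-.0377,a+s*.05,.009]),pj([-.0377,a+s*.05,-.009]),'bot',pj([-.0157,a+s*.05,.009]))
E
```

```text
[[ 0.    -0.296  0.955 -0.162]
 [ 0.001 -0.955 -0.296  0.083]
 [ 1.     0.001  0.    -0.   ]
 [ 0.     0.     0.     1.   ]]
172 None [183, 111, 73] | 174 None [181, 111, 70] | 176 None [186, 114, 71] | 178 None [69, 52, 88] | 180 [272 292] [47, 45, 99] | 182 [261 261] [49, 46, 104] | 184 [260 298] [51, 49, 108] | 186 [259 299] [51, 48, 114] | 188 [258 300] [54, 54, 140] | 190 [258 301] [58, 58, 173] | 192 [257 301] [64, 64, 197] | 194 [256 302] [64, 65, 207] | 196 [256 302] [65, 66, 215] | 198 [256 303] [66, 68, 220] | 1 -0.004 top edge [306. 204.] [254.8 203.9] bot [302.3 188.6]
1 0 top edge [306.2 193. ] [254.6 192.9] bot [302.5 179. ]
1 0.004 top edge [306.5 181.8] [254.3 181.7] bot [302.7 169.3]
-1 -0.004 top edge [300.9 425.9] [259.2 425.9] bot [298.4 387.2]
-1 0 top edge [301.  418.6] [259.1 418.6] bot [298.5 380.5]
-1 0.004 top edge [301.2 411.2] [258.9 411.2] bot [298.7 373.7]
```

>>> play_rows --targets '[{"claw": 1, "linear": [0, 0.93, 0.38], "rotation": [-0.078, 0, 0]}, {"claw": 1, "linear": [0, 0.87, 0.49], "rotation": [-0.078, 0, 0]}, {"claw": 1, "linear": [0, 0.81, 0.59], "rotation": [-0.078, 0, 0]}, {"claw": 1, "linear": [0, 0.73, 0.68], "rotation": [-0.078, 0, 0]}, {"claw": 1, "linear": [0, 0.64, 0.77], "rotation": [-0.078, 0, 0]}, {"claw": 1, "linear": [0, 0.54, 0.84], "rotation": [-0.078, 0, 0]}, {"claw": 1, "linear": [0, 0.44, 0.9], "rotation": [-0.078, 0, 0]}, {"claw": 1, "linear": [0, 0.32, 0.95], "rotation": [-0.078, 0, 0]}, {"claw": 1, "linear": [0, 0.21, 0.98], "rotation": [0, 0, 0]}, {"claw": 1, "linear": [0, 0.21, 0.98], "rotation": [0, 0, 0]}]'

```text
time: 7.2
position: [0.5274, -0.0823, 0.2952]
tool_rot: [-1.208, 1.225, 1.254]
ft_force: [1.4, -0.3, -2.2]
grip_width: 0.198
```

>>> play_rows --targets '[{"claw": 1, "linear": [0, 0.21, 0.98], "rotation": [0, 0, 0]}, {"claw": 1, "linear": [0, 0.21, 0.98], "rotation": [0, 0, 0]}, {"claw": 1, "linear": [0, 0.21, 0.98], "rotation": [0, 0, 0]}, {"claw": 1, "linear": [0, 0, 0], "rotation": [0, 0, 0]}]'

```text
time: 7.53
position: [0.5033, 0.0017, 0.2882]
tool_rot: [-1.208, 1.227, 1.272]
ft_force: [-0.3, -0.4, -2.2]
grip_width: 0.2
```

```bash
python3 -c "
from h import *
go([.51,.068,.29],np.radians(90))"
```

```text
t 7.53 pos [0.5033 0.0017 0.2882] jawyaw 91.9 q [-0.69  0.01  0.64  1.69 -0.01  1.5   1.56] F [-0.3 -0.4 -2.2] w 0.2
 shift units [-0.08 -0.35  2.64] rot units [ 0.021  0.002 -0.031] deg [ 1.9  0.2 -2.8]
```

>>> play_rows --targets '[{"claw": 1, "linear": [0, -0.15, 0.9], "rotation": [0.01, 0, -0.015]}, {"claw": 1, "linear": [0, -0.15, 0.9], "rotation": [0.01, 0, -0.01]}, {"claw": 1, "linear": [0, 0, 0.7], "rotation": [0, 0, -0.005]}, {"claw": 1, "linear": [0, 0, 0], "rotation": [0, 0, 0]}, {"claw": 1, "linear": [0, 0, 0], "rotation": [0, 0, 0]}]'

```text
time: 7.95
position: [0.5042, 0.0678, 0.2791]
tool_rot: [-1.208, 1.216, 1.222]
ft_force: [0.7, 0.1, -2.6]
grip_width: 0.197
```

```bash
python3 -c "
from h import *
go([.51,.068,.29],np.radians(90))
s=get_state();C=cam('wrist',s)
im=get_image('wrist'); cv2.imwrite('pics/w3.png',im)
cv2.imwrite('pics/s3.png',get_image('scene'));cv2.imwrite('pics/t3.png',get_image('top'))
f=lambda im,x,y,w,h:cv2.resize(im[y:y+h,x:x+w],(400,300),interpolation=cv2.INTER_CUBIC)
a=np.hstack([f(cv2.imread('pics/s3.png'),280,90,100,75),f(cv2.imread('pics/t3.png'),126,158,128,96)])
cv2.imwrite('pics/c3.png',np.vstack([a,f(im,100,0,400,300) if 0 else cv2.resize(im,(400,300)).repeat(1,1) if 0 else np.hstack([cv2.resize(im,(400,300)),f(im,180,80,200,150)])]))
"
```

```text
t 7.95 pos [0.5042 0.0678 0.2791] jawyaw 90.3 q [-0.76 -0.01  0.57  1.72  0.    1.45  1.39] F [ 0.7  0.1 -2.6] w 0.197
 shift units [-0.44 -0.23  0.01] rot units [ 0.004 -0.    -0.008] deg [ 0.3 -0.  -0.7]
```

View pics/c3.png

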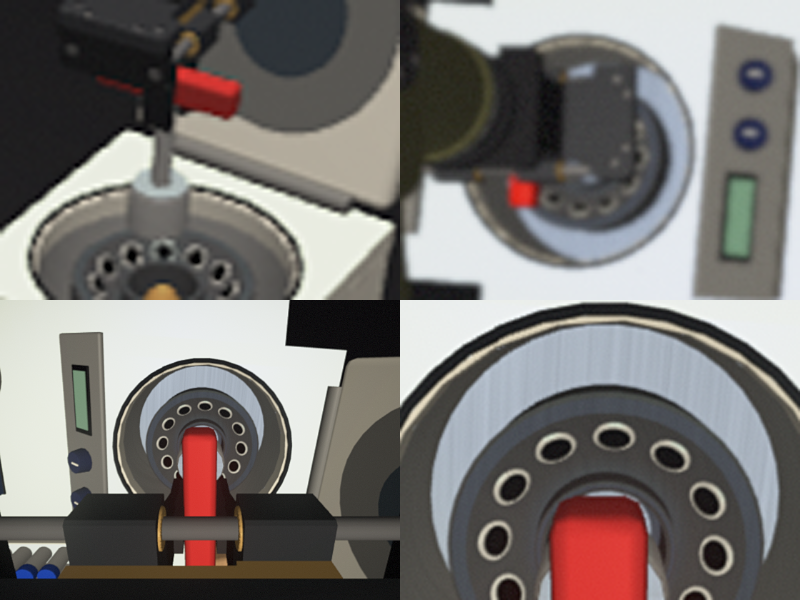

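```bash
python3 - <<'E'
from h import *
from scipy.optimize import least_squares
s=get_state()
C=cam('wrist',s)
h=[(613,437),(556,448),(669,456),(514,486),(707,500),(496,540),(714,554),(508,590)]
h=[(180+(u-400)/2,80+(v-300)/2) for u,v in h]
for z in (.135,.14,.146):
    P=np.array([ray(C,*p,z)[:2] for p in h]); r=least_squares(lambda a:np.hypot(*(P-a[:2]).T)-a[2],[.51,.068,.04]);print('holes',z,r.x.round(4),np.abs(r.fun).max().round(4))
for n,b,zz in (('top',(170,192,34,34),.13),('scene',(305,150,32,25),.13)):
    im=cv2.imread(f'pics/{n}0.png');x,y,w,hh=b;c=im[y:y+hh,x:x+w];m=cv2.inRange(cv2.cvtColor(c,cv2.COLOR_BGR2HSV),(8,110,60),(28,255,255))
    q=np.argwhere(m>0)[:,::-1]+[x,y];print(n,len(q),q.mean(0),q.min(0),q.max(0),ray(cam(n),*q.mean(0),zz))
S=cam('scene')
for p in ([.51,.068,.136],[.51,.068,.142]): print('proj hub',proj(S,p),proj(cam('top'),p))
# socket
p=s['position'];b=np.array([p[0],p[1],p[2]-.0853]); print('socket bottom',b,proj(S,b),'top of socket',proj(S,b+[0,0,.034]))
im=cv2.imread('pics/s3.png')
for r in (138,141,144,147,150,153): print(r,[int(v) for v in cv2.cvtColor(im,cv2.COLOR_BGR2GRAY)[r,306:334]])
E
```

```text
holes 0.135 [0.5112 0.0704 0.0475] 0.0003
holes 0.14 [0.5098 0.0704 0.0467] 0.0003
holes 0.146 [0.5081 0.0703 0.0458] 0.0003
top 95 [186.65263158 207.49473684] [181 203] [192 212] [0.51013405 0.06548593 0.13      ]
scene 34 [320.02941176 163.17647059] [316 161] [324 165] [0.50799711 0.07256983 0.13      ]
proj hub [320.05310436 162.49199443] [185.13966346 207.30621109]
proj hub [320.18211179 160.79497774] [184.55779742 207.07370691]
socket bottom [0.50484284 0.06672442 0.19459234] [319.50363688 145.17122349] top of socket [320.25665529 134.84255159]
138 [114, 164, 190, 183, 173, 148, 115, 108, 122, 137, 168, 188, 191, 189, 188, 188, 187, 186, 172, 142, 108, 128, 166, 163, 160, 171, 144, 89]
141 [137, 138, 138, 139, 142, 122, 95, 96, 101, 104, 106, 110, 112, 112, 112, 112, 111, 108, 105, 99, 93, 121, 141, 139, 138, 137, 136, 135]
144 [113, 112, 109, 108, 109, 98, 87, 93, 98, 102, 106, 107, 108, 108, 108, 107, 106, 105, 101, 97, 89, 99, 109, 109, 116, 119, 124, 134]
147 [103, 104, 105, 105, 101, 94, 88, 91, 97, 101, 103, 105, 105, 105, 106, 105, 105, 102, 97, 91, 89, 93, 98, 103, 106, 105, 105, 103]
150 [81, 76, 75, 75, 73, 89, 105, 105, 91, 76, 79, 80, 119, 131, 122, 148, 155, 115, 76, 77, 77, 75, 74, 74, 75, 75, 78, 81]
153 [102, 89, 73, 93, 121, 94, 3, 0, 55, 76, 76, 101, 117, 82, 10, 13, 50, 98, 98, 92, 100, 79, 41, 16, 95, 112, 84, 75]
```

>>> play_rows --targets '[{"claw": 1, "linear": [0.5, -0.25, 0.08], "rotation": [0, 0, -0.008]}, {"claw": 1, "linear": [0.5, 0, 0], "rotation": [0, 0, 0]}, {"claw": 1, "linear": [0.3, 0, 0], "rotation": [0, 0, 0]}, {"claw": 1, "linear": [0, 0, 0], "rotation": [0, 0, 0]}]' --newtons 60

```text
time: 8.43
position: [0.5116, 0.0638, 0.2455]
tool_rot: [-1.208, 1.211, 1.204]
ft_force: [-1.2, 1.4, -4.0]
grip_width: 0.197
```

```bash
python3 -c "
from h import *
go([.511,.069,.235],np.radians(90))"
```

```text
t 8.43 pos [0.5116 0.0638 0.2455] jawyaw 89.8 q [-0.75  0.01  0.58  1.77 -0.    1.37  1.4 ] F [-1.2  1.4 -4. ] w 0.197
 shift units [0.42 0.03 0.21] rot units [-0.003 -0.001  0.001] deg [-0.2 -0.1  0.1]
```

>>> play_rows --targets '[{"claw": 1, "linear": [0.2, 0.02, 0.2], "rotation": [0, 0, 0]}, {"claw": 1, "linear": [0.1, 0, 0.02], "rotation": [0, 0, 0]}, {"claw": 1, "linear": [0.05, 0, 0], "rotation": [0, 0, 0]}]'

```text
time: 8.68
position: [0.511, 0.0682, 0.2361]
tool_rot: [-1.206, 1.213, 1.203]
ft_force: [-0.8, 0.5, -2.0]
grip_width: 0.198
```

```bash
python3 -c "
from h import *
go([.511,.069,.220],np.radians(90))
s=get_state();b=s['position']-[0,0,.0853];C=cam('scene')
im=get_image('scene');cv2.imwrite('pics/s4.png',im);print(proj(C,b),proj(C,b+[0,0,.034]),proj(C,[.511,.069,.142]))
print(s['ft_force'])
cv2.imwrite('pics/s4c.png',cv2.resize(im[110:185,270:370],(800,600),interpolation=cv2.INTER_CUBIC))"
```

```text
t 8.68 pos [0.511  0.0682 0.2361] jawyaw 89.6 q [-0.75  0.01  0.58  1.78 -0.01  1.35  1.39] F [-0.8  0.5 -2. ] w 0.198
 shift units [ 0.64 -0.    0.03] rot units [-0.004 -0.001  0.001] deg [-0.4 -0.1  0.1]
[320.70501601 158.35939866] [321.46271257 148.46734515] [320.64944146 160.72639224]
[-0.76573863  0.53914043 -2.00325422]
```

View pics/s4c.png

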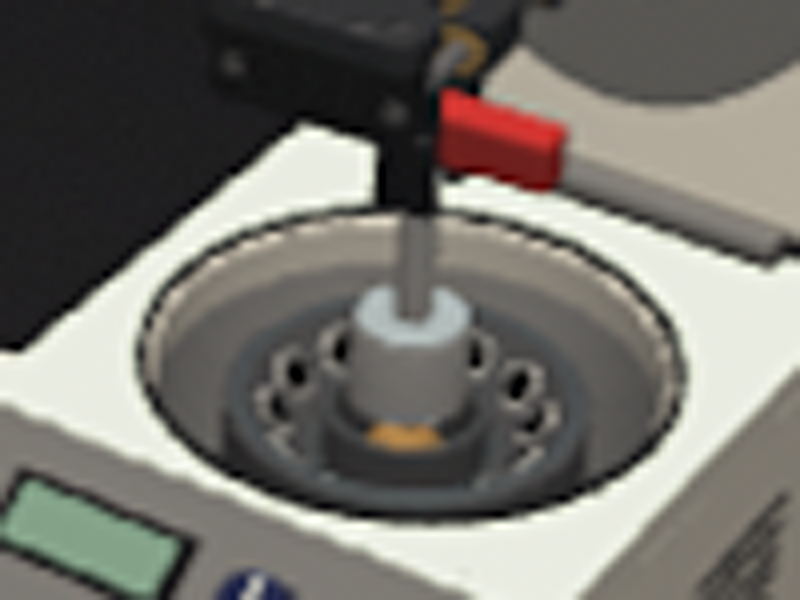

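>>> play_rows --targets '[{"claw": 1, "linear": [0.1, 0.08, 0.03], "rotation": [0, 0, 0]}, {"claw": 1, "linear": [0.15, 0, 0.02], "rotation": [0, 0, 0]}, {"claw": 1, "linear": [0.15, 0, 0.01], "rotation": [0, 0, 0]}, {"claw": 1, "linear": [0.1, 0, 0], "rotation": [0, 0, 0]}]'

```text
time: 9.07
position: [0.5093, 0.0706, 0.2236]
tool_rot: [-1.207, 1.21, 1.203]
ft_force: [-0.5, 0.6, -2.6]
grip_width: 0.196
```

>>> play_rows --targets '[{"claw": 1, "linear": [0.1, 0, 0], "rotation": [0, 0, 0]}, {"claw": 1, "linear": [0.1, 0, 0], "rotation": [0, 0, 0]}, {"claw": 1, "linear": [0.1, 0, 0], "rotation": [0, 0, 0]}]'

```text
time: 9.32
position: [0.5093, 0.0706, 0.2153]
tool_rot: [-1.207, 1.21, 1.203]
ft_force: [-0.1, -0.1, -3.1]
grip_width: 0.2
```

```bash
python3 -c "
from h import *
go([.509,.069,.205],np.radians(90));print(get_state()['torque'].round(2))"
```

```text
t 9.32 pos [0.5093 0.0706 0.2153] jawyaw 89.7 q [-0.75  0.02  0.58  1.81 -0.01  1.31  1.39] F [-0.1 -0.1 -3.1] w 0.2
 shift units [ 0.41  0.01 -0.06] rot units [-0.004 -0.     0.002] deg [-0.3 -0.   0.2]
[-0.02 -0.01  0.01]
```

In the well without contact (bottom about .130). I continue down gently until I feel the chamfer.

>>> play_rows --targets '[{"claw": 1, "linear": [0.1, 0, -0.04], "rotation": [0, 0, 0]}, {"claw": 1, "linear": [0.1, 0, 0], "rotation": [0, 0, 0]}, {"claw": 1, "linear": [0.1, 0, 0], "rotation": [0, 0, 0]}]'

```text
time: 9.57
position: [0.5098, 0.0694, 0.2073]
tool_rot: [-1.207, 1.209, 1.202]
ft_force: [0.9, -1.2, 7.8]
grip_width: 0.198
```

>>> play_rows --targets '[{"claw": 1, "linear": [0.1, 0, 0], "rotation": [0, 0, 0]}, {"claw": 1, "linear": [0.1, 0, 0], "rotation": [0, 0, 0]}, {"claw": 1, "linear": [0.1, 0, 0], "rotation": [0, 0, 0]}]'

```text
time: 9.82
position: [0.5113, 0.0693, 0.2027]
tool_rot: [-1.209, 1.206, 1.201]
ft_force: [-2.8, -1.3, 9.8]
grip_width: 0.198
```

```bash
python3 -c "
from h import *
go([.509,.069,.205],np.radians(90));print(get_state()['torque'].round(2))"
```

```text
t 9.82 pos [0.5113 0.0693 0.2027] jawyaw 89.7 q [-0.75  0.03  0.58  1.83 -0.02  1.28  1.4 ] F [-2.8 -1.3  9.8] w 0.198
 shift units [-0.09  0.09 -0.01] rot units [-0.003  0.     0.005] deg [-0.3  0.   0.4]
[-0.26  1.    0.31]
```

>>> play_rows --targets '[{"claw": 1, "linear": [0.1, 0.03, 0], "rotation": [0.05, 0, 0]}, {"claw": 1, "linear": [0.1, 0, 0], "rotation": [0.05, 0, 0]}, {"claw": 1, "linear": [0.1, 0, 0], "rotation": [0.05, 0, 0]}]'

```text
time: 10.07
position: [0.5106, 0.0694, 0.1971]
tool_rot: [-1.029, 1.308, 1.023]
ft_force: [1.2, -0.2, 12.6]
grip_width: 0.194
```

>>> play_rows --targets '[{"claw": 1, "linear": [0.1, 0, 0], "rotation": [0.05, 0, 0]}, {"claw": 1, "linear": [0.1, 0, 0], "rotation": [0.05, 0, 0]}, {"claw": 1, "linear": [0.1, 0, 0], "rotation": [0.05, 0, 0]}]'

```text
time: 10.32
position: [0.5113, 0.0695, 0.197]
tool_rot: [-0.845, 1.391, 0.841]
ft_force: [-6.2, -1.3, 15.1]
grip_width: 0.2
```

```bash
python3 -c "
from h import *
go([.509,.069,.205]);print(get_state()['torque'].round(2))"
```

```text
t 10.32 pos [0.5113 0.0695 0.197 ] jawyaw 62.1 q [-0.76  0.03  0.59  1.84 -0.02  1.26  0.92] F [-6.2 -1.3 15.1] w 0.2
 shift units [-0.32  0.07 -0.06] rot units [-0.     0.004  0.004] deg [-0.   0.4  0.4]
[-0.64  1.76  0.59]
```

>>> play_rows --targets '[{"claw": 1, "linear": [0.12, 0.07, -0.03], "rotation": [0.05, 0, 0]}, {"claw": 1, "linear": [0.12, 0, 0], "rotation": [0.05, 0, 0]}, {"claw": 1, "linear": [0.12, 0, 0], "rotation": [0.05, 0, 0]}]'

```text
time: 10.57
position: [0.5114, 0.0695, 0.197]
tool_rot: [-0.658, 1.454, 0.656]
ft_force: [-8.0, -1.7, 19.1]
grip_width: 0.199
```

>>> play_rows --targets '[{"claw": 1, "linear": [0.12, 0, 0], "rotation": [0.05, 0, 0]}, {"claw": 1, "linear": [0.12, 0, 0], "rotation": [0.05, 0, 0]}, {"claw": 1, "linear": [0.12, 0, 0], "rotation": [0.05, 0, 0]}]'

```text
time: 10.82
position: [0.5112, 0.0695, 0.197]
tool_rot: [-0.468, 1.504, 0.472]
ft_force: [-7.1, -0.9, 18.1]
grip_width: 0.196
```

```bash
python3 -c "
from h import *
go([.509,.069,.205]);print(get_state()['torque'].round(2))"
```

```text
t 10.82 pos [0.5112 0.0695 0.197 ] jawyaw 34.5 q [-0.77  0.03  0.6   1.85 -0.02  1.26  0.44] F [-7.1 -0.9 18.1] w 0.196
 shift units [-0.32  0.03 -0.08] rot units [-0.     0.009  0.001] deg [-0.   0.8  0.1]
[-0.74  2.07  0.68]
```

>>> play_rows --targets '[{"claw": 1, "linear": [0.12, 0.03, -0.06], "rotation": [-0.02, 0, 0]}, {"claw": 1, "linear": [0.12, 0.02, -0.04], "rotation": [-0.02, 0, 0]}, {"claw": 1, "linear": [0.15, 0, 0], "rotation": [0.01, 0, 0]}, {"claw": 1, "linear": [0.15, 0, 0], "rotation": [0.01, 0, 0]}]'

```text
time: 11.15
position: [0.5115, 0.0694, 0.197]
tool_rot: [-0.49, 1.49, 0.498]
ft_force: [-10.3, -2.1, 25.0]
grip_width: 0.198
```

```bash
python3 -c "
from h import *
go([.509,.069,.205]);print(get_state()['torque'].round(2))
im=get_image('scene');cv2.imwrite('pics/s5.png',im)
C=cam('scene')
for z in (.108,.113,.12): print(z,proj(C,[.511,.069,z+.034]),proj(C,[.511,.069,z+.123]))
cv2.imwrite('pics/s5c.png',cv2.resize(im[110:185,270:370],(800,600),interpolation=cv2.INTER_CUBIC))"
```

```text
t 11.15 pos [0.5115 0.0694 0.197 ] jawyaw 36.3 q [-0.76  0.02  0.6   1.85 -0.02  1.25  0.47] F [-10.3  -2.1  25. ] w 0.198
 shift units [-0.32  0.05 -0.08] rot units [-0.     0.015  0.001] deg [-0.   1.4  0.1]
[-0.9   2.95  0.36]
0.108 [320.64944146 160.72639224] [322.67614739 134.34108372]
0.113 [320.75864195 159.30473134] [322.79545767 132.78780522]
0.12 [320.91241943 157.30273078] [322.96351647 130.59987888]
```

View pics/s5c.png

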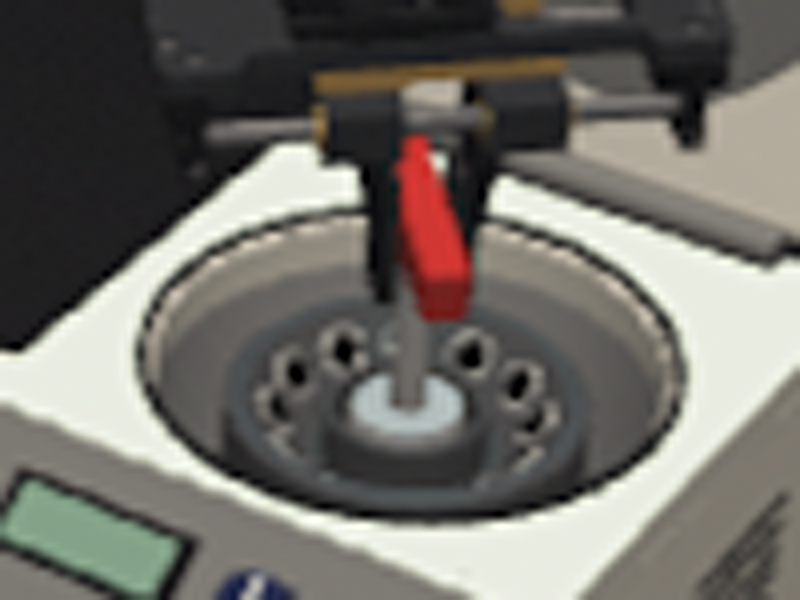

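>>> play_rows --targets '[{"claw": 1, "linear": [0.03, 0.04, -0.06], "rotation": [0.05, 0.01, 0]}, {"claw": 1, "linear": [0.04, 0, 0], "rotation": [0.05, 0, 0]}, {"claw": 1, "linear": [0.04, 0, 0], "rotation": [0.05, 0, 0]}]'

```text
time: 11.45
position: [0.5103, 0.0692, 0.1972]
tool_rot: [-0.305, 1.539, 0.309]
ft_force: [-2.7, 0.4, 5.9]
grip_width: 0.201
```

>>> play_rows --targets '[{"claw": 1, "linear": [0.04, 0, 0], "rotation": [0.05, 0, 0]}, {"claw": 1, "linear": [0.04, 0, 0], "rotation": [0.05, 0, 0]}, {"claw": 1, "linear": [0.04, 0, 0], "rotation": [0.05, 0, 0]}]'

```text
time: 11.7
position: [0.5102, 0.0692, 0.1972]
tool_rot: [-0.113, 1.558, 0.119]
ft_force: [-2.7, 0.0, 7.0]
grip_width: 0.194
```

```bash
python3 -c "
from h import *
go([.509,.069,.205]);print(get_state()['torque'].round(2))"
```

```text
t 11.7 pos [0.5102 0.0692 0.1972] jawyaw 8.5 q [-0.77  0.03  0.61  1.85 -0.02  1.26 -0.01] F [-2.7  0.   7. ] w 0.194
 shift units [-0.31 -0.   -0.05] rot units [ 0.     0.006 -0.002] deg [ 0.   0.6 -0.2]
[-0.32  0.82  0.41]
```

Torque is 0.41 N m with light pressing, which is the nut's friction, so the key is engaged and turning. I keep going clockwise.

>>> play_rows --targets '[{"claw": 1, "linear": [0.04, 0, -0.03], "rotation": [0.05, 0, 0]}, {"claw": 1, "linear": [0.04, 0, 0], "rotation": [0.05, 0, 0]}, {"claw": 1, "linear": [0.04, 0, 0], "rotation": [0.05, 0, 0]}]'

```text
time: 11.95
position: [0.5105, 0.0696, 0.1972]
tool_rot: [0.074, 1.557, -0.067]
ft_force: [-1.6, -1.6, 5.9]
grip_width: 0.203
```

>>> play_rows --targets '[{"claw": 1, "linear": [0.04, 0, 0], "rotation": [0.05, 0, 0]}, {"claw": 1, "linear": [0.04, 0, 0], "rotation": [0.05, 0, 0]}, {"claw": 1, "linear": [0.04, 0, 0], "rotation": [0.05, 0, 0]}]'

```text
time: 12.2
position: [0.5111, 0.0695, 0.1973]
tool_rot: [0.251, 1.542, -0.248]
ft_force: [-3.1, -1.6, 5.4]
grip_width: 0.232
```

```bash
python3 -c "
from h import *
go([.509,.069,.205]);print(get_state()['torque'].round(2))"
```

```text
t 12.2 pos [0.5111 0.0695 0.1973] jawyaw -18.3 q [-0.79  0.03  0.61  1.85 -0.01  1.26 -0.49] F [-3.1 -1.6  5.4] w 0.232
 shift units [-0.31 -0.05 -0.07] rot units [ 0.     0.009 -0.003] deg [ 0.   0.8 -0.3]
[-0.43  0.9   2.22]
```

>>> play_rows --targets '[{"claw": 1, "linear": [0.03, 0, 0], "rotation": [0.03, 0, 0]}, {"claw": 1, "linear": [0, 0, 0], "rotation": [0, 0, 0]}, {"claw": 1, "linear": [0, 0, 0], "rotation": [-0.05, 0, 0]}, {"claw": 1, "linear": [0, 0, 0], "rotation": [-0.03, 0, 0]}]'

```text
time: 12.53
position: [0.5104, 0.0698, 0.1974]
tool_rot: [0.173, 1.549, -0.177]
ft_force: [-0.5, -0.6, 0.9]
grip_width: 0.22
```

```bash
python3 -c "
from h import *
go([.509,.069,.205]);print(get_state()['torque'].round(2))"
```

```text
t 12.53 pos [0.5104 0.0698 0.1974] jawyaw -12.8 q [-0.79  0.03  0.61  1.85 -0.01  1.26 -0.4 ] F [-0.5 -0.6  0.9] w 0.22
 shift units [-0.3  -0.04 -0.04] rot units [-0.     0.009  0.   ] deg [-0.   0.8  0. ]
[-0.26  0.27  1.1 ]
```

>>> play_rows --targets '[{"claw": 1, "linear": [0, 0, 0], "rotation": [-0.05, 0, 0]}, {"claw": 1, "linear": [0, 0, 0], "rotation": [-0.02, 0, 0]}]'

```text
time: 12.7
position: [0.5105, 0.0701, 0.1975]
tool_rot: [0.077, 1.555, -0.082]
ft_force: [-0.6, 0.6, 1.0]
grip_width: 0.223
```

```bash
python3 -c "
from h import *
go([.509,.069,.205]);print(get_state()['torque'].round(2))"
```

```text
t 12.7 pos [0.5105 0.0701 0.1975] jawyaw -5.8 q [-0.78  0.03  0.61  1.85 -0.01  1.26 -0.28] F [-0.6  0.6  1. ] w 0.223
 shift units [-0.3  -0.05 -0.05] rot units [-0.     0.009  0.002] deg [-0.   0.8  0.1]
[-0.18  0.35  0.72]
```

>>> play_rows --targets '[{"claw": 1, "linear": [0, 0, 0], "rotation": [-0.04, 0, 0]}, {"claw": 1, "linear": [0, 0, 0], "rotation": [0, 0, 0]}]'

```text
time: 12.87
position: [0.5105, 0.0705, 0.1976]
tool_rot: [0.023, 1.556, -0.027]
ft_force: [-0.5, -1.2, 0.6]
grip_width: 0.212
```

>>> play_rows --targets '[{"claw": 1, "linear": [-0.2, 0, 0], "rotation": [0, 0, 0]}, {"claw": 1, "linear": [-0.3, 0, 0], "rotation": [0, 0, 0]}]'

```text
time: 13.03
position: [0.5084, 0.0692, 0.2059]
tool_rot: [0.021, 1.561, -0.033]
ft_force: [4.1, -1.4, -12.7]
grip_width: 0.205
```

```bash
python3 -c "
from h import *
go([.509,.069,.205]);print(get_state()['torque'].round(2))"
```

```text
t 13.03 pos [0.5084 0.0692 0.2059] jawyaw -2.0 q [-0.79  0.02  0.6   1.84 -0.    1.28 -0.21] F [  4.1  -1.4 -12.7] w 0.205
 shift units [ 0.03 -0.01  0.02] rot units [-0.     0.006  0.005] deg [-0.   0.6  0.4]
[-0.53 -1.01  0.24]
```

>>> play_rows --targets '[{"claw": 1, "linear": [-0.3, 0, 0.06], "rotation": [0, 0, 0]}, {"claw": 1, "linear": [-0.4, 0, 0], "rotation": [0, 0, 0]}, {"claw": 1, "linear": [-0.4, 0, 0], "rotation": [0, 0, 0]}]'

```text
time: 13.28
position: [0.5088, 0.0693, 0.235]
tool_rot: [0.025, 1.564, -0.036]
ft_force: [-0.2, -0.1, -2.5]
grip_width: 0.202
```

```bash
python3 -c "
from h import *
go([.509,.069,.205]);print(get_state()['torque'].round(2))"
```

```text
t 13.28 pos [0.5088 0.0693 0.235 ] jawyaw -2.2 q [-0.79  0.    0.6   1.79  0.01  1.34 -0.23] F [-0.2 -0.1 -2.5] w 0.202
 shift units [ 1.2 -0.  -0. ] rot units [-0.     0.004  0.004] deg [-0.   0.4  0.4]
[-0.06  0.05  0.05]
```

>>> play_rows --targets '[{"claw": 1, "linear": [-1, 0, 0], "rotation": [0, 0, 0]}, {"claw": 1, "linear": [-1, -0.3, 0.1], "rotation": [0, 0, 0]}, {"claw": 1, "linear": [-0.6, -0.8, 0.22], "rotation": [0, 0, 0]}, {"claw": 1, "linear": [0, -1, 0.22], "rotation": [0, 0, 0]}, {"claw": 1, "linear": [0, -1, 0.22], "rotation": [0, 0, 0]}, {"claw": 1, "linear": [0, -1, 0.22], "rotation": [0, 0, 0]}, {"claw": 1, "linear": [0, -1, 0.22], "rotation": [0, 0, 0]}, {"claw": 1, "linear": [0, -1, 0.22], "rotation": [0, 0, 0]}, {"claw": 1, "linear": [0, -1, 0.22], "rotation": [0, 0, 0]}, {"claw": 1, "linear": [0, -1, 0.22], "rotation": [0, 0, 0]}]'

```text
time: 14.12
position: [0.5537, -0.1305, 0.3262]
tool_rot: [0.029, 1.539, -0.012]
ft_force: [0.6, 0.6, -2.2]
grip_width: 0.204
```

>>> play_rows --targets '[{"claw": 1, "linear": [0, -1, 0.22], "rotation": [0, 0, 0]}, {"claw": 1, "linear": [0, -1, 0.22], "rotation": [0, 0, 0]}, {"claw": 1, "linear": [0, -1, 0.22], "rotation": [0, 0, 0]}, {"claw": 1, "linear": [0, -1, 0.22], "rotation": [0, 0, 0]}, {"claw": 1, "linear": [0, -1, 0.22], "rotation": [0, 0, 0]}]'

```text
time: 14.53
position: [0.5813, -0.2598, 0.336]
tool_rot: [0.03, 1.526, -0.007]
ft_force: [0.4, -0.0, -1.5]
grip_width: 0.196
```

```bash
python3 -c "
from h import *
go([.597,-.332,.2])"
```

```text
t 14.53 pos [ 0.5813 -0.2598  0.336 ] jawyaw -1.4 q [-0.29  0.31  0.89  1.36 -0.28  1.55  0.56] F [ 0.4 -0.  -1.5] w 0.196
 shift units [ 5.42 -2.95  0.46] rot units [ 0.     0.028 -0.01 ] deg [ 0.   2.5 -0.9]
```

>>> play_rows --targets '[{"claw": 1, "linear": [0.5, -0.9, 0.15], "rotation": [0, 0.01, -0.005]}, {"claw": 1, "linear": [1, -0.9, 0.15], "rotation": [0, 0.01, -0.005]}, {"claw": 1, "linear": [1, -0.8, 0.1], "rotation": [0, 0.008, 0]}, {"claw": 1, "linear": [1, -0.2, 0], "rotation": [0, 0, 0]}, {"claw": 1, "linear": [1, 0, 0], "rotation": [0, 0, 0]}, {"claw": 1, "linear": [0.6, 0, 0], "rotation": [0, 0, 0]}, {"claw": 1, "linear": [0.1, 0, 0], "rotation": [0, 0, 0]}]'

```text
time: 15.12
position: [0.5977, -0.3407, 0.2145]
tool_rot: [0.016, 1.557, -0.029]
ft_force: [-0.4, -0.3, -2.3]
grip_width: 0.206
```

```bash
python3 -c "
from h import *
go([.597,-.332,.145])
s=get_state();b=s['position']-[0,0,.0853];C=cam('scene');T=cam('top')
im=get_image('scene');print(proj(C,b),proj(C,b+[0,0,.034]),proj(C,[.597,-.332,.045]))
cv2.imwrite('pics/s6.png',im)
cv2.imwrite('pics/s6c.png',cv2.resize(im[230:320,220:340],(800,600),interpolation=cv2.INTER_CUBIC))"
```

```text
t 15.12 pos [ 0.5977 -0.3407  0.2145] jawyaw -1.7 q [-0.12  0.5   0.86  1.4  -0.38  1.4   0.71] F [-0.4 -0.3 -2.3] w 0.206
 shift units [ 2.78  0.37 -0.08] rot units [-0.     0.009  0.005] deg [-0.   0.8  0.5]
[272.24807684 266.59692187] [272.17187643 256.40109858] [274.07123068 287.54493762]
```

View pics/s6c.png

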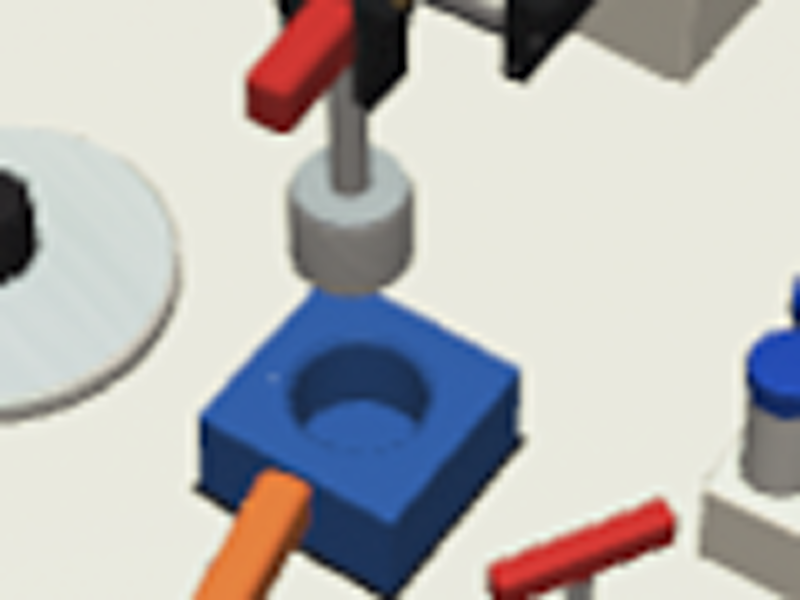

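>>> play_rows --targets '[{"claw": 1, "linear": [0.4, 0.28, -0.03], "rotation": [0, 0.009, 0.005]}, {"claw": 1, "linear": [0.8, 0.03, 0], "rotation": [0, 0, 0]}, {"claw": 1, "linear": [0.6, 0.02, 0], "rotation": [0, 0, 0]}, {"claw": 1, "linear": [0.3, 0, 0], "rotation": [0, 0, 0]}, {"claw": 1, "linear": [0.05, 0, 0], "rotation": [0, 0, 0]}]'

```text
time: 15.58
position: [0.6034, -0.3296, 0.1667]
tool_rot: [0.018, 1.561, -0.019]
ft_force: [-0.4, -0.4, -2.1]
grip_width: 0.2
```

```bash
python3 -c "
from h import *
go([.597,-.3335,.094])
s=get_state();b=s['position']-[0,0,.0853];C=cam('scene')
im=get_image('scene');print(proj(C,b+[0,0,.034]))
g=im[240:300,250:300].astype(int);m=(np.ptp(g,axis=2)<25)&(g.mean(2)>150)&(g.mean(2)<215)
n,l,st,c=cv2.connectedComponentsWithStats(m.astype(np.uint8));print([(st[i].tolist(),(c[i]+[250,240]).round(1).tolist()) for i in range(1,n) if st[i,4]>30])"
```

```text
t 15.58 pos [ 0.6034 -0.3296  0.1667] jawyaw -1.4 q [-0.13  0.53  0.84  1.45 -0.41  1.32  0.72] F [-0.4 -0.4 -2.1] w 0.2
 shift units [ 2.91 -0.16 -0.28] rot units [-0.     0.006  0.   ] deg [-0.   0.6  0. ]
[276.89632572 268.45991045]
[([17, 16, 20, 23, 148], [277.5, 269.6])]
```

>>> play_rows --targets '[{"claw": 1, "linear": [0.4, -0.15, -0.26], "rotation": [0, 0.006, 0]}, {"claw": 1, "linear": [0.4, 0, 0], "rotation": [0, 0, 0]}, {"claw": 1, "linear": [0.1, 0, 0], "rotation": [0, 0, 0]}]'

```text
time: 15.88
position: [0.5981, -0.334, 0.1457]
tool_rot: [0.016, 1.567, -0.019]
ft_force: [-0.0, 0.2, -2.9]
grip_width: 0.195
```

```bash
python3 -c "
from h import *
go([.597,-.3335,.094])"
```

```text
t 15.88 pos [ 0.5981 -0.334   0.1457] jawyaw -1.3 q [-0.12  0.55  0.84  1.48 -0.41  1.29  0.73] F [-0.   0.2 -2.9] w 0.195
 shift units [ 2.07  0.02 -0.05] rot units [-0.     0.002  0.001] deg [-0.   0.2  0.1]
```

>>> play_rows --targets '[{"claw": 1, "linear": [0.3, 0, -0.04], "rotation": [0, 0, 0]}, {"claw": 1, "linear": [0.2, 0, 0], "rotation": [0, 0, 0]}, {"claw": 1, "linear": [0.2, 0, 0], "rotation": [0, 0, 0]}, {"claw": 1, "linear": [0.2, 0, 0], "rotation": [0, 0, 0]}]'

```text
time: 16.22
position: [0.5968, -0.3351, 0.1217]
tool_rot: [0.016, 1.566, -0.021]
ft_force: [-1.2, -0.5, -2.6]
grip_width: 0.201
```

>>> play_rows --targets '[{"claw": 1, "linear": [0.2, 0, 0], "rotation": [0, 0, 0]}, {"claw": 1, "linear": [0.2, 0, 0], "rotation": [0, 0, 0]}, {"claw": 1, "linear": [0.15, 0, 0], "rotation": [0, 0, 0]}]'

```text
time: 16.47
position: [0.5969, -0.335, 0.1061]
tool_rot: [0.017, 1.566, -0.021]
ft_force: [0.7, 0.3, -2.5]
grip_width: 0.199
```

```bash
python3 -c "
from h import *
go([.597,-.3335,.094])"
```

```text
t 16.47 pos [ 0.5969 -0.335   0.1061] jawyaw -1.4 q [-0.11  0.58  0.82  1.52 -0.44  1.23  0.75] F [ 0.7  0.3 -2.5] w 0.199
 shift units [0.49 0.06 0.  ] rot units [-0.     0.003  0.002] deg [-0.   0.2  0.2]
```

>>> play_rows --targets '[{"claw": 1, "linear": [0.15, 0, 0], "rotation": [0, 0, 0]}, {"claw": 1, "linear": [0.15, 0, 0], "rotation": [0, 0, 0]}, {"claw": 1, "linear": [0.1, 0, 0], "rotation": [0, 0, 0]}]'

```text
time: 16.72
position: [0.5969, -0.3349, 0.0946]
tool_rot: [0.017, 1.567, -0.021]
ft_force: [-0.4, -0.7, -2.5]
grip_width: 0.201
```

>>> play_rows --targets '[{"claw": 1, "linear": [0.1, 0, 0], "rotation": [0, 0, 0]}, {"claw": 1, "linear": [0.05, 0, 0], "rotation": [0, 0, 0]}]'

```text
time: 16.88
position: [0.5979, -0.3353, 0.0934]
tool_rot: [0.016, 1.565, -0.02]
ft_force: [-1.8, 2.8, 6.4]
grip_width: 0.195
```

>>> play_rows --targets '[{"claw": 0, "linear": [0, 0, 0], "rotation": [0, 0, 0]}, {"claw": 0, "linear": [0, 0, 0], "rotation": [0, 0, 0]}, {"claw": 0, "linear": [0, 0, 0], "rotation": [0, 0, 0]}, {"claw": 0, "linear": [0, 0, 0], "rotation": [0, 0, 0]}, {"claw": 0, "linear": [0, 0, 0], "rotation": [0, 0, 0]}, {"claw": 0, "linear": [-0.2, 0, 0], "rotation": [0, 0, 0]}]'

```text
time: 17.38
position: [0.599, -0.3361, 0.0998]
tool_rot: [0.015, 1.562, -0.022]
ft_force: [0.2, 0.3, 0.1]
grip_width: 0.567
```

```bash
python3 -c "
from h import *
go([.4272,-.3295,.21])"
```

```text
t 17.38 pos [ 0.599  -0.3361  0.0998] jawyaw -1.3 q [-0.11  0.58  0.81  1.53 -0.44  1.21  0.76] F [0.2 0.3 0.1] w 0.567
 shift units [-4.47  0.09 -6.83] rot units [-0.     0.006  0.003] deg [-0.   0.5  0.2]
```

>>> play_rows --targets '[{"claw": 0, "linear": [-0.5, 0, 0], "rotation": [0, 0.006, 0.003]}, {"claw": 0, "linear": [-1, 0, 0], "rotation": [0, 0, 0]}, {"claw": 0, "linear": [-1, 0, 0], "rotation": [0, 0, 0]}, {"claw": 0, "linear": [-1, 0, 0], "rotation": [0, 0, 0]}, {"claw": 0, "linear": [-0.8, 0, -0.4], "rotation": [0, 0, 0]}, {"claw": 0, "linear": [0, 0, -1], "rotation": [0, 0, 0]}, {"claw": 0, "linear": [0, 0, -1], "rotation": [0, 0, 0]}, {"claw": 0, "linear": [0, 0, -1], "rotation": [0, 0, 0]}, {"claw": 0, "linear": [0, 0, -1], "rotation": [0, 0, 0]}, {"claw": 0, "linear": [0, 0, -0.3], "rotation": [0, 0, 0]}]'

```text
time: 18.22
position: [0.4798, -0.3341, 0.2153]
tool_rot: [0.014, 1.569, -0.018]
ft_force: [0.3, -1.3, -0.3]
grip_width: 1.0
```

```bash
python3 - <<'E'
from h import *
go([.4272,-.3295,.06])
s=get_state();C=cam('wrist',s);im=get_image('wrist');cv2.imwrite('pics/w7.png',im)
sc=get_image('scene');cv2.imwrite('pics/s7.png',sc)
print(proj(C,[.4272,-.3295,.049]))
o=np.hstack([cv2.resize(im,(400,300)),cv2.resize(sc[210:330,190:350],(400,300),interpolation=cv2.INTER_CUBIC)]);cv2.imwrite('pics/c7.png',o)
def seg(im,box,f):
    x,y,w,h=box; m=cv2.inRange(cv2.cvtColor(im[y:y+h,x:x+w],cv2.COLOR_BGR2HSV),(0,0,0),(180,255,70))
    n,l,st,c=cv2.connectedComponentsWithStats(m); i=1+np.argmax(st[1:,4]); return c[i]+[x,y],st[i]
E
```

```text
t 18.22 pos [ 0.4798 -0.3341  0.2153] jawyaw -1.2 q [-0.24  0.26  0.95  1.66 -0.21  1.33  0.72] F [ 0.3 -1.3 -0.3] w 1.0
 shift units [ 6.21  0.16 -2.12] rot units [-0.     0.001  0.002] deg [-0.   0.1  0.1]
[222.77432325 183.95731264]
```

View pics/c7.png

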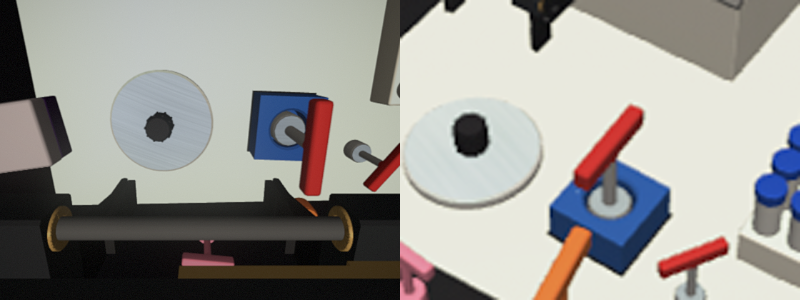

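```bash
python3 - <<'E'
from h import *
s=get_state();C=cam('wrist',s);im=cv2.imread('pics/w7.png')
g=im[90:250,140:310].astype(int)
m=((np.ptp(g,axis=2)>8)&(g[...,0]>g[...,2]+8)|(g.mean(2)<75)).astype(np.uint8)
m=cv2.morphologyEx(m,cv2.MORPH_OPEN,np.ones((5,5),np.uint8))
cnt=max(cv2.findContours(m,cv2.RETR_EXTERNAL,cv2.CHAIN_APPROX_NONE)[0],key=cv2.contourArea)
e=cv2.fitEllipse(cnt);u=e[0][0]+140,e[0][1]+90;print('lid',u,e[1],ray(C,*u,.013))
k=cv2.inRange(im[150:205,195:250],(0,0,0),(60,60,60));q=np.argwhere(k>0)[:,::-1]+[195,150];print('knob',q.mean(0),q.min(0),q.max(0),ray(C,*q.mean(0),.04))
t=get_image('top')[205:280,290:370];g=t.astype(int);cv2.imwrite('pics/t7.png',t)
m=(np.ptp(g,axis=2)>14)&(g[...,0]>g[...,2]+14)|(g.mean(2)<75)
cnt=max(cv2.findContours(m.astype(np.uint8),cv2.RETR_EXTERNAL,cv2.CHAIN_APPROX_NONE)[0],key=cv2.contourArea);e=cv2.fitEllipse(cnt);u=e[0][0]+290,e[0][1]+205;print('top lid',u,e[1],ray(cam('top'),*u,.013))
E
```

```text
lid (225.50756072998047, 169.00641632080078) (133.20761108398438, 139.92434692382812) [ 0.42825467 -0.32212131  0.013     ]
knob [222.80117944 177.24515586] [203 157] [242 197] [ 0.42928268 -0.32455328  0.04      ]
top lid (310.43813705444336, 233.36841773986816) (6.263384819030762, 74.63856506347656) [ 0.44828593 -0.27373854  0.013     ]
```

>>> play_rows --targets '[{"claw": 0, "linear": [0, 0.1, -1], "rotation": [0.078, 0, 0]}, {"claw": 0, "linear": [0, 0, -1], "rotation": [0.078, 0, 0]}, {"claw": 0, "linear": [0.4, 0, 0], "rotation": [0.078, 0, 0]}, {"claw": 0, "linear": [0.4, 0, 0], "rotation": [0.078, 0, 0]}, {"claw": 0, "linear": [0.4, 0, 0], "rotation": [0.078, 0, 0]}, {"claw": 0, "linear": [0.4, 0, 0], "rotation": [0.078, 0, 0]}, {"claw": 0, "linear": [0.4, 0, 0], "rotation": [0.078, 0, 0]}, {"claw": 0, "linear": [0.4, 0, 0], "rotation": [0.078, 0, 0]}, {"claw": 0, "linear": [0.4, 0, 0], "rotation": [0.078, 0, 0]}, {"claw": 0, "linear": [0.4, 0, 0], "rotation": [0.078, 0, 0]}]'

```text
time: 19.2
position: [0.4554, -0.3237, 0.1368]
tool_rot: [0.971, 1.318, -0.978]
ft_force: [-0.0, 0.4, 0.2]
grip_width: 1.003
```

>>> play_rows --targets '[{"claw": 0, "linear": [0.4, 0, 0], "rotation": [0.078, 0, 0]}, {"claw": 0, "linear": [0.4, 0, 0], "rotation": [0.078, 0, 0]}, {"claw": 0, "linear": [0.3, 0, 0], "rotation": [0.03, 0, 0]}, {"claw": 0, "linear": [0, 0, 0], "rotation": [0, 0, 0]}]'

```text
time: 19.53
position: [0.4633, -0.322, 0.1057]
tool_rot: [1.19, 1.19, -1.203]
ft_force: [0.1, 1.4, -0.6]
grip_width: 1.001
```

```bash
python3 -c "
from h import *
go([.428,-.328,.065],np.radians(-90))"
```

```text
t 19.53 pos [ 0.4633 -0.322   0.1057] jawyaw -89.4 q [-0.4   0.38  1.14  1.86 -0.38  1.12 -0.68] F [ 0.1  1.4 -0.6] w 1.001
 shift units [ 1.62 -1.43  0.19] rot units [ 0.007  0.014 -0.007] deg [ 0.6  1.3 -0.7]
```

>>> play_rows --targets '[{"claw": 0, "linear": [0.2, -0.7, 0.1], "rotation": [0.005, 0.01, -0.005]}, {"claw": 0, "linear": [0.2, -0.7, 0.1], "rotation": [0, 0, 0]}, {"claw": 0, "linear": [0.2, 0, 0], "rotation": [0, 0, 0]}]'

```text
time: 19.78
position: [0.4308, -0.328, 0.0906]
tool_rot: [1.193, 1.207, -1.202]
ft_force: [-0.4, -0.7, -0.2]
grip_width: 1.0
```

```bash
python3 - <<'E'
from h import *
go([.428,-.328,.065],np.radians(-90))
s=get_state();C=cam('wrist',s);im=get_image('wrist')
k=cv2.inRange(im[:270],(0,0,0),(60,60,60));n,l,st,c=cv2.connectedComponentsWithStats(k)
for i in range(1,n):
    if 300<st[i,4]: print(st[i],c[i],ray(C,*c[i],.045))
print(proj(C,[.428,-.328,.045]))
E
```

```text
t 19.78 pos [ 0.4308 -0.328   0.0906] jawyaw -89.2 q [-0.38  0.36  1.15  1.92 -0.36  1.09 -0.65] F [-0.4 -0.7 -0.2] w 1.0
 shift units [ 1.02 -0.12 -0.01] rot units [ 0.009  0.006 -0.001] deg [ 0.8  0.6 -0.1]
[ 204    1  162   30 2754] [283.69498911  15.74291939] [ 0.5498466  -0.32800337  0.045     ]
[  452     0   108   270 21801] [514.09949085 146.84152103] [ 0.48528676 -0.45923213  0.045     ]
[ 250  201   58   67 2883] [278.34720777 234.26118626] [ 0.43101757 -0.32687751  0.045     ]
[157 250  33  20 486] [175.55555556 261.05144033] [ 0.41266443 -0.26381078  0.045     ]
[370 250  33  20 484] [384.05371901 261.05785124] [ 0.41397545 -0.392581    0.045     ]
[280.13319931 238.93379212]
```

>>> play_rows --targets '[{"claw": 0, "linear": [0.7, -0.09, 0], "rotation": [0.009, 0.006, 0]}, {"claw": 0, "linear": [0.7, 0, 0], "rotation": [0, 0, 0]}, {"claw": 0, "linear": [0.5, 0, 0], "rotation": [0, 0, 0]}, {"claw": 0, "linear": [0.2, 0, 0], "rotation": [0, 0, 0]}, {"claw": 0, "linear": [0, 0, 0], "rotation": [0, 0, 0]}]'

```text
time: 20.25
position: [0.436, -0.3271, 0.0367]
tool_rot: [1.209, 1.206, -1.198]
ft_force: [-0.3, 0.8, -0.1]
grip_width: 1.003
```

```bash
python3 -c "
from h import *
go([.4285,-.3275,.023],np.radians(-90))"
```

```text
t 20.25 pos [ 0.436  -0.3271  0.0367] jawyaw -89.6 q [-0.29  0.44  1.06  1.95 -0.46  1.01 -0.58] F [-0.3  0.8 -0.1] w 1.003
 shift units [ 0.55 -0.3   0.01] rot units [ 0.004 -0.    -0.006] deg [ 0.4 -0.  -0.5]
```

>>> play_rows --targets '[{"claw": 0, "linear": [0.3, -0.28, 0], "rotation": [0.004, 0, -0.005]}, {"claw": 0, "linear": [0.25, -0.02, 0], "rotation": [0, 0, 0]}, {"claw": 0, "linear": [0.05, 0, 0], "rotation": [0, 0, 0]}]'

```text
time: 20.5
position: [0.4296, -0.3277, 0.0218]
tool_rot: [1.209, 1.207, -1.207]
ft_force: [0.1, -0.1, -0.0]
grip_width: 0.999
```

```bash
python3 -c "
from h import *
go([.4285,-.3275,.022],np.radians(-90))"
```

```text
t 20.5 pos [ 0.4296 -0.3277  0.0218] jawyaw -89.9 q [-0.27  0.46  1.05  1.97 -0.48  0.99 -0.57] F [ 0.1 -0.1 -0. ] w 0.999
 shift units [-0.01 -0.04 -0.01] rot units [ 0.001  0.    -0.001] deg [ 0.1  0.  -0.1]
```

>>> play_rows --targets '[{"claw": 1, "linear": [0, -0.04, 0], "rotation": [0, 0, 0]}, {"claw": 1, "linear": [0.02, 0, 0], "rotation": [0, 0, 0]}, {"claw": 1, "linear": [0.02, 0, 0], "rotation": [0, 0, 0]}, {"claw": 1, "linear": [0.02, 0, 0], "rotation": [0, 0, 0]}, {"claw": 1, "linear": [0.02, 0, 0], "rotation": [0, 0, 0]}, {"claw": 1, "linear": [0.02, 0, 0], "rotation": [0, 0, 0]}, {"claw": 1, "linear": [0.02, 0, 0], "rotation": [0, 0, 0]}, {"claw": 1, "linear": [0, 0, 0], "rotation": [0, 0, 0]}, {"claw": 1, "linear": [0, 0, 0], "rotation": [0, 0, 0]}, {"claw": 1, "linear": [0, 0, 0], "rotation": [0, 0, 0]}]' --newtons 30

```text
time: 21.33
position: [0.4297, -0.3281, 0.0198]
tool_rot: [1.209, 1.205, -1.205]
ft_force: [-0.7, 0.4, -0.5]
grip_width: 0.381
```

```bash
python3 -c "
from h import *
go([.4285,-.3275,.022],np.radians(-90))"
```

```text
t 21.33 pos [ 0.4297 -0.3281  0.0198] jawyaw -89.9 q [-0.27  0.46  1.04  1.97 -0.49  0.98 -0.56] F [-0.7  0.4 -0.5] w 0.381
 shift units [-0.09 -0.05 -0.03] rot units [ 0.001  0.001 -0.003] deg [ 0.1  0.1 -0.3]
```

>>> play_rows --targets '[{"claw": 1, "linear": [-0.5, 0, 0], "rotation": [0, 0, 0]}, {"claw": 1, "linear": [-1, 0, 0], "rotation": [0, 0, 0]}, {"claw": 1, "linear": [-1, 0, 0], "rotation": [0, 0, 0]}, {"claw": 1, "linear": [-1, 0, 0], "rotation": [0, 0, 0]}, {"claw": 1, "linear": [-1, 0, 0], "rotation": [0, 0, 0]}, {"claw": 1, "linear": [-1, 0, 0], "rotation": [0, 0, 0]}, {"claw": 1, "linear": [-1, 0, 0], "rotation": [0, 0, 0]}, {"claw": 1, "linear": [-1, 0, 0], "rotation": [0, 0, 0]}, {"claw": 1, "linear": [-1, 0, 0], "rotation": [0, 0, 0]}, {"claw": 1, "linear": [-0.6, 0.2, -0.8], "rotation": [0, 0, 0]}]'

```text
time: 22.17
position: [0.425, -0.3115, 0.2573]
tool_rot: [1.216, 1.209, -1.225]
ft_force: [-0.1, 0.0, -1.6]
grip_width: 0.382
```

>>> play_rows --targets '[{"claw": 1, "linear": [0, 0.2, -1], "rotation": [0, 0, 0]}, {"claw": 1, "linear": [0, 0.2, -1], "rotation": [0, 0, 0]}, {"claw": 1, "linear": [0, 0.2, -1], "rotation": [0, 0, 0]}, {"claw": 1, "linear": [0, 0.2, -1], "rotation": [0, 0, 0]}, {"claw": 1, "linear": [0, 0.2, -1], "rotation": [0, 0, 0]}, {"claw": 1, "linear": [0, 0.2, -1], "rotation": [0, 0, 0]}, {"claw": 1, "linear": [0, 0.2, -1], "rotation": [0, 0, 0]}, {"claw": 1, "linear": [0, 0.2, -1], "rotation": [0, 0, 0]}]'

```text
time: 22.83
position: [0.4674, -0.1149, 0.2663]
tool_rot: [1.241, 1.192, -1.23]
ft_force: [0.2, -0.2, -1.8]
grip_width: 0.378
```

```bash
python3 -c "
from h import *
go([.5105,.0697,.24],np.radians(-90))"
```

```text
t 22.83 pos [ 0.4674 -0.1149  0.2663] jawyaw -92.0 q [-0.76 -0.15  0.88  1.81  0.11  1.42 -1.51] F [ 0.2 -0.2 -1.8] w 0.378
 shift units [ 1.09  1.46 -7.44] rot units [-0.023 -0.003 -0.003] deg [-2.  -0.3 -0.3]
```

>>> play_rows --targets '[{"claw": 1, "linear": [0, 0.2, -1], "rotation": [-0.005, 0, 0]}, {"claw": 1, "linear": [0, 0.2, -1], "rotation": [-0.005, 0, 0]}, {"claw": 1, "linear": [0, 0.2, -1], "rotation": [-0.005, 0, 0]}, {"claw": 1, "linear": [0.1, 0.2, -1], "rotation": [-0.005, 0, 0]}, {"claw": 1, "linear": [0.1, 0.2, -1], "rotation": [0, 0, 0]}, {"claw": 1, "linear": [0.1, 0.2, -1], "rotation": [0, 0, 0]}, {"claw": 1, "linear": [0.1, 0.2, -0.8], "rotation": [0, 0, 0]}, {"claw": 1, "linear": [0.1, 0, 0], "rotation": [0, 0, 0]}, {"claw": 1, "linear": [0, 0, 0], "rotation": [0, 0, 0]}]'

```text
time: 23.58
position: [0.5039, 0.0632, 0.2581]
tool_rot: [1.221, 1.209, -1.206]
ft_force: [-0.5, -0.8, -1.1]
grip_width: 0.376
```

```bash
python3 -c "
from h import *
go([.5105,.0697,.19],np.radians(-90))"
```

```text
t 23.58 pos [0.5039 0.0632 0.2581] jawyaw -90.3 q [-0.9  -0.03  0.72  1.77  0.01  1.39 -1.76] F [-0.5 -0.8 -1.1] w 0.376
 shift units [ 2.73  0.25 -0.24] rot units [-0.003 -0.005 -0.003] deg [-0.3 -0.4 -0.3]
```

>>> play_rows --targets '[{"claw": 1, "linear": [0.5, 0.22, -0.22], "rotation": [-0.003, -0.005, -0.003]}, {"claw": 1, "linear": [0.7, 0.02, 0], "rotation": [0, 0, 0]}, {"claw": 1, "linear": [0.5, 0, 0], "rotation": [0, 0, 0]}, {"claw": 1, "linear": [0.1, 0, 0], "rotation": [0, 0, 0]}, {"claw": 1, "linear": [0, 0, 0], "rotation": [0, 0, 0]}]'

```text
time: 24.0
position: [0.5102, 0.0634, 0.2145]
tool_rot: [1.215, 1.204, -1.213]
ft_force: [-1.0, 0.2, -1.7]
grip_width: 0.379
```

```bash
python3 -c "
from h import *
go([.5105,.0697,.19],np.radians(-90))
s=get_state();p=s['position'];im=get_image('scene');cv2.imwrite('pics/s8.png',im);C=cam('scene')
o=cv2.resize(im[95:185,260:380],(800,600),interpolation=cv2.INTER_CUBIC)
# predicted lid plate outline (plate top ~ TCP-.008)
a=np.linspace(0,2*np.pi,60);
for r,z,col in ((.073,p[2]-.008,(0,0,255)),(.073,p[2]-.02,(255,0,0))):
    q=np.array([proj(C,[p[0]+r*np.cos(t),p[1]+r*np.sin(t),z]) for t in a]);q=((q-[260,95]+.5)*6.667).astype(int);cv2.polylines(o,[q],True,col,1)
q=np.array([proj(C,[.5105+.092*np.cos(t),.0697+.092*np.sin(t),.161]) for t in a]);q=((q-[260,95]+.5)*6.667).astype(int);cv2.polylines(o,[q],True,(0,200,0),1)
cv2.imwrite('pics/s8c.png',o)"
```

```text
t 24.0 pos [0.5102 0.0634 0.2145] jawyaw -90.4 q [-0.89  0.02  0.73  1.82 -0.01  1.3  -1.73] F [-1.   0.2 -1.7] w 0.379
 shift units [ 0.98  0.01 -0.25] rot units [-0.005  0.    -0.002] deg [-0.4  0.  -0.1]
```

View pics/s8c.png

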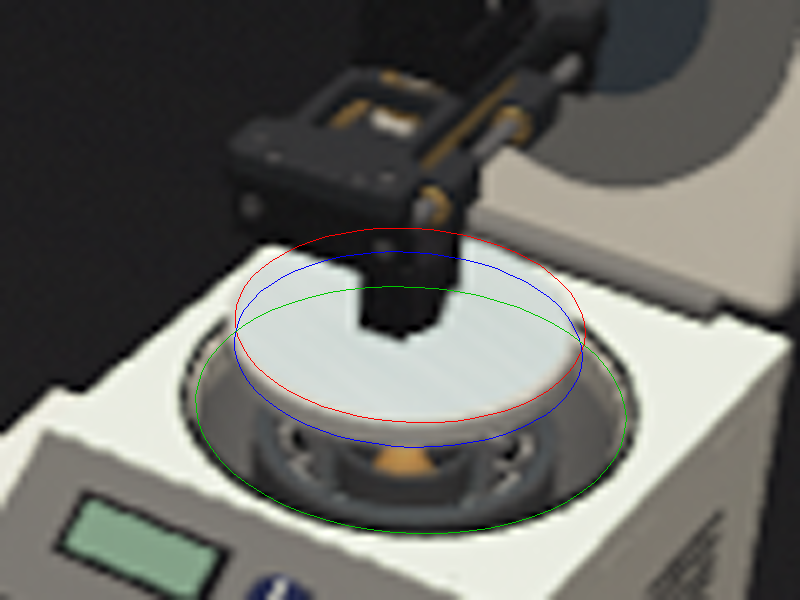

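>>> play_rows --targets '[{"claw": 1, "linear": [0.1, 0, -0.24], "rotation": [-0.004, 0, 0]}, {"claw": 1, "linear": [0.4, 0, -0.02], "rotation": [0, 0, 0]}, {"claw": 1, "linear": [0.3, 0, 0], "rotation": [0, 0, 0]}, {"claw": 1, "linear": [0.1, 0, 0], "rotation": [0, 0, 0]}]'

```text
time: 24.38
position: [0.5123, 0.0695, 0.1941]
tool_rot: [1.217, 1.204, -1.204]
ft_force: [-0.8, -0.6, -1.9]
grip_width: 0.383
```

```bash
python3 -c "
from h import *
go([.5105,.0697,.156],np.radians(-90))"
```

```text
t 24.38 pos [0.5123 0.0695 0.1941] jawyaw -90.1 q [-0.89  0.04  0.73  1.85 -0.03  1.26 -1.73] F [-0.8 -0.6 -1.9] w 0.383
 shift units [ 1.52 -0.09 -0.  ] rot units [-0.002 -0.002 -0.005] deg [-0.1 -0.1 -0.5]
```

>>> play_rows --targets '[{"claw": 1, "linear": [0.3, -0.08, 0], "rotation": [-0.002, -0.002, -0.005]}, {"claw": 1, "linear": [0.2, 0, 0], "rotation": [0, 0, 0]}, {"claw": 1, "linear": [0.2, 0, 0], "rotation": [0, 0, 0]}, {"claw": 1, "linear": [0.15, 0, 0], "rotation": [0, 0, 0]}]'

```text
time: 24.72
position: [0.51, 0.0695, 0.1704]
tool_rot: [1.207, 1.21, -1.21]
ft_force: [-0.5, 0.0, -1.6]
grip_width: 0.383
```

>>> play_rows --targets '[{"claw": 1, "linear": [0.15, 0, 0], "rotation": [0, 0, 0]}, {"claw": 1, "linear": [0.15, 0, 0], "rotation": [0, 0, 0]}, {"claw": 1, "linear": [0.1, 0, 0], "rotation": [0, 0, 0]}]'

```text
time: 24.97
position: [0.5109, 0.0695, 0.1597]
tool_rot: [1.208, 1.208, -1.208]
ft_force: [-6.5, -1.9, 21.1]
grip_width: 0.381
```

```bash
python3 -c "
from h import *
go([.5105,.0697,.156],np.radians(-90))"
```

```text
t 24.97 pos [0.5109 0.0695 0.1597] jawyaw -89.9 q [-0.88  0.08  0.73  1.89 -0.06  1.2  -1.7 ] F [-6.5 -1.9 21.1] w 0.381
 shift units [ 0.15 -0.02 -0.01] rot units [ 0.001  0.001 -0.   ] deg [ 0.1  0.1 -0. ]
```

>>> play_rows --targets '[{"claw": 1, "linear": [0, 0, 0], "rotation": [0, 0, 0]}, {"claw": 0, "linear": [0, 0, 0], "rotation": [0, 0, 0]}, {"claw": 0, "linear": [0, 0, 0], "rotation": [0, 0, 0]}, {"claw": 0, "linear": [0, 0, 0], "rotation": [0, 0, 0]}, {"claw": 0, "linear": [0, 0, 0], "rotation": [0, 0, 0]}, {"claw": 0, "linear": [0, 0, 0], "rotation": [0, 0, 0]}, {"claw": 0, "linear": [-0.2, 0, 0], "rotation": [0, 0, 0]}, {"claw": 0, "linear": [-0.5, 0, 0], "rotation": [0, 0, 0]}, {"claw": 0, "linear": [-0.8, 0, 0], "rotation": [0, 0, 0]}, {"claw": 0, "linear": [-1, 0, 0], "rotation": [0, 0, 0]}]'

```text
time: 25.8
position: [0.5077, 0.0688, 0.2205]
tool_rot: [1.201, 1.212, -1.217]
ft_force: [0.4, 0.4, 0.2]
grip_width: 0.957
```

>>> play_rows --targets '[{"claw": 0, "linear": [-1, 0, 0], "rotation": [0, 0, 0]}, {"claw": 0, "linear": [-1, 0, 0], "rotation": [0, 0, 0]}, {"claw": 0, "linear": [-1, 0, 0], "rotation": [0, 0, 0]}, {"claw": 0, "linear": [-1, 0, 0], "rotation": [0, 0, 0]}, {"claw": 0, "linear": [-0.5, 0, 0], "rotation": [0, 0, 0]}, {"claw": 0, "linear": [0, 0, 0], "rotation": [0, 0, 0]}]'

```text
time: 26.3
position: [0.5097, 0.0688, 0.3455]
tool_rot: [1.209, 1.208, -1.21]
ft_force: [1.2, -0.8, -0.3]
grip_width: 0.996
```

```bash
python3 -c "
from h import *
go([.5105,.0697,.156],np.radians(-90))
im=get_image('scene');C=cam('scene');cv2.imwrite('pics/s9.png',im)
o=cv2.resize(im[120:180,280:360],(800,600),interpolation=cv2.INTER_CUBIC)
a=np.linspace(0,2*np.pi,60)
for r,z,col in ((.073,.152,(0,0,255)),(.092,.165,(0,200,0))):
    q=np.array([proj(C,[.5105+r*np.cos(t),.0697+r*np.sin(t),z]) for t in a]);q=((q-[280,120]+.5)*10).astype(int);cv2.polylines(o,[q],True,col,1)
cv2.imwrite('pics/s9c.png',np.hstack([cv2.resize(o,(400,300)),cv2.resize(im[210:330,190:350],(400,300))]))"
```

```text
t 26.3 pos [0.5097 0.0688 0.3455] jawyaw -90.0 q [-0.91 -0.03  0.71  1.6   0.02  1.57 -1.77] F [ 1.2 -0.8 -0.3] w 0.996
 shift units [ 7.58  0.03 -0.04] rot units [-0.     0.001 -0.   ] deg [-0.   0.1 -0. ]
```

View pics/s9c.png

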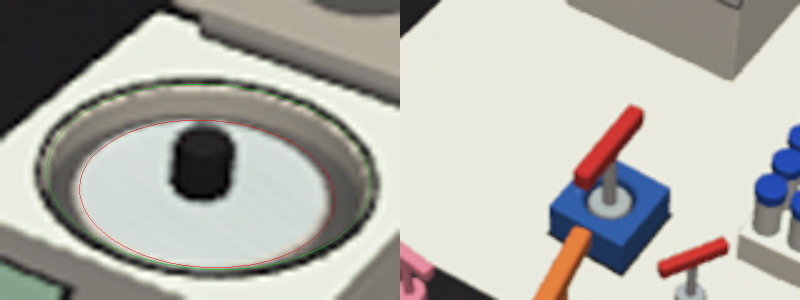

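```bash
python3 -c "
from bench import *
print(close_job())"
```

```text
the job is handed in; nothing more can be done
None
```

The job is handed in at about 26 s of the 67 s allowed. All my checks agree that it is done, but the hand-in gave no verdict.

- **Key on the nut:** I took the large red key from the blue stand and set its socket over the nut. Turning it clockwise with light pressure, it dropped home. The scene picture showed the socket's top level with the hub rim. The drop I felt was about 9.5 mm rather than the 11–13 mm expected, so I relied on the picture.
- **Tightening:** The nut turned at about 0.4 N m, which matches its given friction. Near the end the torque jumped to 2.2 N m, which I took as the hard stop. I eased the torque off before lifting the key. The nut's angle can't be read directly, so this rests on feel.
- **Key back in the stand:** It went down the bore until it touched the floor, at the same height as when I picked it up. It stands upright in the last picture.
- **Cover:** It is on the rotor and level. In the last picture its outline matches the predicted position, and its contact height agrees with the rim height worked out from the key to about 1 mm.
- **Other things on the bench:** I felt no contact with anything else, and the gripper ended open, well clear of the cover. I did not measure the bottle, jar, rack or tip box again.

The wrist camera read 3–4 mm off from the other two cameras. I averaged those differences and checked each fit in the scene view.

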